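# Seal, dock and shield a batch of pots in a hot cell

### The job

Get the batch ready in the hot cell: stand every white pot that is there upright in its own pocket of the blue tray and press every stopper down until it is fully home and no red shows, in whatever order you like. Then push the loaded tray along the rollers all the way into the bay, against the end stop, and last lean the yellow shield plate at a slant against the bay's front rail, centred and square to it, its foot on the table between the black lip and the rail. Leave everything else on the table where it is.

Things in the scene. Friction and masses are not known exactly. Their poses are not given: they have to be found in the camera images.
- tray: blue tray, 150 (x) by 180 (y) mm, 0.5 kg, on the rollers; rolls with under 5 N. Origin: underside, amid its pockets (it spans y -105 to +75). Floor 6 mm thick; walls 5 mm thick, 12 mm high above the floor, make 2 by 2 pockets, 67 mm square, centres at x, y = +-37 mm. +y points to the bay
- push (a point): middle of the outer (-y) face of the upright push plate at the tray's -y end: 105 mm behind the tray's origin, 28 mm above its underside; plate 110 mm wide, 6 thick, its top 50 mm above the underside; axes as the tray's
- track: roller track with docking bay, fixed; origin on the table under its middle; y along it to the bay (within 0.06 rad of world y), x away from the robot. Free rollers, tops 47 mm high, from y = -300 to +205 mm. Side guides at x = +-83 mm, 59 mm high, leave the tray 4 mm play a side. The bay is its last 160 mm: end stop 130 mm high, back wall at x = +94, 115 high
- dock (a point): where the tray's origin is when the tray stands fully in the bay: on the roller tops, 75 mm before the inner face of the white end stop; axes as the track's
- rail (a point): middle of the axis of the leaning rail, a 12 mm round steel bar along the track's y at the robot's side of the bay, 85 mm above the table, on two 12 mm posts at y = +-80 mm from here; axes as the track's; bare table under and before it
- lip (a point): middle of the top inner (rail-side) edge of the black lip on the table, 8 mm high, 8 thick, 150 long, parallel to the rail, 75 mm nearer the robot than the rail's axis
- plate: yellow shield plate with a black stripe, 12 mm thick (x), 120 wide (y), 150 tall (z), 0.5 kg; origin at the centre of its lower edge face. It starts upright in the stand's slot
- plate_top (a point): centre of the plate's upper edge, 150 mm above its origin
- stand: dark steel slotted stand that holds the plate at the start, fixed, 75 by 130 mm, 36 mm high; origin under its centre; slot along its y, 15 mm wide, 30 mm deep, its floor 6 mm above the table
- pot1: white round shielding pot with a dark band near its foot, 42 mm in diameter, 50 mm high to the rim, 0.2 kg, with a push-in stopper on top; origin: centre of its underside, z up. May be absent
- stopper1 (a joint): stopper of pot1 (blue head 30 mm across, 8 thick, on a red stem), travel pushed in, m: 0 = fully out (head top 68 mm above the pot underside, 10 mm of red showing), 0.010 = home (head on the rim, top 58 mm above the underside, no red). Stays where left; friction: moves at about 5 N, firm stop at home
- pot2: white round shielding pot with a dark band near its foot, 42 mm in diameter, 50 mm high to the rim, 0.2 kg, with a push-in stopper on top; origin: centre of its underside, z up. May be absent
- stopper2 (a joint): stopper of pot2 (blue head 30 mm across, 8 thick, on a red stem), travel pushed in, m: 0 = fully out (head top 68 mm above the pot underside, 10 mm of red showing), 0.010 = home (head on the rim, top 58 mm above the underside, no red). Stays where left; friction: moves at about 5 N, firm stop at home
- pot3: white round shielding pot with a dark band near its foot, 42 mm in diameter, 50 mm high to the rim, 0.2 kg, with a push-in stopper on top; origin: centre of its underside, z up. May be absent
- stopper3 (a joint): stopper of pot3 (blue head 30 mm across, 8 thick, on a red stem), travel pushed in, m: 0 = fully out (head top 68 mm above the pot underside, 10 mm of red showing), 0.010 = home (head on the rim, top 58 mm above the underside, no red). Stays where left; friction: moves at about 5 N, firm stop at home
- pot4: white round shielding pot with a dark band near its foot, 42 mm in diameter, 50 mm high to the rim, 0.2 kg, with a push-in stopper on top; origin: centre of its underside, z up. May be absent
- stopper4 (a joint): stopper of pot4 (blue head 30 mm across, 8 thick, on a red stem), travel pushed in, m: 0 = fully out (head top 68 mm above the pot underside, 10 mm of red showing), 0.010 = home (head on the rim, top 58 mm above the underside, no red). Stays where left; friction: moves at about 5 N, firm stop at home
- jar: bystander, not to be disturbed: amber jar, 44 wide, 70 high (mm)
- driver: bystander, not to be disturbed: screwdriver, 160 mm long, lying; origin near its middle
- can: bystander, not to be disturbed: white can, 60 wide, 90 high (mm)
- carton: bystander, not to be disturbed: cardboard box 70 by 90 by 50 mm
- beaker: bystander, not to be disturbed: glass beaker, 70 wide, 80 high (mm)
- weight: bystander, not to be disturbed: brass weight with a knob, 40 wide, 50 high (mm)
There are look-alikes about, which are no part of the job. There is more than one size of the plate; the job needs the larger.

How it is judged:
By the outcome, as a careful person would: the job done as asked, in the order asked, and still so for the second after the job is handed in, with the robot touching nothing.
Of pot1, pot2, pot3, pot4 only 3 to 4 are there at a start; the rules pass over those that are not, and their reading is None.
At some moment in a run one of pot1, pot2, pot3, pot4 may be knocked a few centimetres aside while the robot is not near it.
It also fails if it takes over 200 s, if anything falls off the work surface, if the arm or the gripper's body presses on something with over 40 N, if the wrist force passes 120 N, or if a joint passes its speed limit or range.

### The arm

A 6-joint arm with a two-finger parallel gripper is mounted at the origin on the work surface. World frame = base frame: x ahead of the robot, y to its left, z up, the work surface at z = 0. Lengths are in m, angles in rad, forces in N, time in s.
With the tool pointing down it reaches from about 0.25 to 0.725 m from the base axis. Payload 9.7 kg.
Tool frame: the origin (TCP) lies at the very end of the fingers, on their centre line; the grasp point (between the pads) lies 19 mm behind it; z points along the fingers, y is the direction in which the jaws open and shut (so a half turn about z gives the same grasp; the last joint's range is limited). The gripper opens to 85 mm and grips with 20 to 120 N. Pads are 22 mm wide; open, the fingers measure 114 mm over their backs; the gripper's body (76 mm by 85 mm) begins 54 mm behind the grasp point. The pads swing forward as they close: fully open they stand 13 mm farther back than shut.
Start: joints at [1.224, 0.087, 0.176, 1.66, 0, 1.571], TCP at [0.187, 0.517, 0.231] pointing down, gripper open.
Joint ranges: [-3.13, 3.13], [-0.85, 1.81], [-1.15, 1.24], [-2.2, 2.28], [-1.44, 1.52], [-3.14, 3.14]. Speed limits (rad/s): [2.22, 2.22, 2.57, 3.14, 3.14, 3.14].

### API

Orientations are given as a rotation vector (axis times angle).
In Python, from station import ctrl gives the robot as it stands. The module is installed in compiled form; this text tells all that it offers.
- The arm moves only by the tool arm_command, never from a script. Its argument "commands" is a list that holds one entry, the list of rows, each a list of 7 numbers: the shift along the world's x, y, z in m, then the turn, a rotation vector about the world's x, y, z in rad, then the finger opening in m, from 0 to 0.0854. A call has 1 to 5 rows; each row shifts and turns the commanded pose from where the row before left it; what a row does not reach is not made up. A row lasts 1/10 s, in which the tool goes at most 50 mm and 8.59 degrees, less where a joint would pass 70% of its speed; a pose out of reach is approached as far as the arm can. A call is refused whole if a number of a shift passes 0.05 or a number of a turn 0.15, either way. A call with a gripper value outside its range is refused whole. The fingers move at their own pace and stop on an object; the grip force is fixed at half the most. Time passes only in rows, so rows that do not move let the fingers close. It gives the time, the measured TCP pose, the force and the opening at its end, in the units of the state.
- ctrl.get_obs(): the state, without advancing time (a new reading comes with each control period).
- ctrl.read_camera(name): name is "scene" or "top" or "wrist"; returns a dict with "image" (400x640x3 uint8, blue, green, red), "z_map" (400x640 float32, m along the optical axis (not along the pixel's ray), 0 where there is no reading), "fovy" (degrees; the focal length in pixels is half the picture's height over the tangent of half this angle, whatever the lens; pixels are square), "cx", "cy" (the principal point, pixels), "dist_coeffs" ([k1, k2, p1, p2, k3] as OpenCV has them; the pictures are not rectified), "R" (3x3) and "t" (3): a world point X has camera coordinates R X + t; the wrist camera has in their place "tool_from_camera" (4x4, takes a point from camera to tool coordinates, whose origin is the TCP and whose axes are the flange's). Camera axes: x right, y down, z forward; pixel columns grow to the right and rows downward; lengths in m; the calibration is good to about 2 mm. A picture is of the moment at which its call begins: read the wrist's pose just before it.
- ctrl.hand_in(): hands the job in, once; it reports no verdict.
Trained networks look in a picture, given as the dict that the camera call returned (one of the last four; its "shot" number tells which), for a name from the list of things; names that differ only in an ending like _2 or _b are one class to them, and where a whole thing is asked for, a point or a joint stands for the part that bears it (a point fixed in the world has none). Each returns a list of dicts, best first, with "conf" (0 to 1); they miss things now and then, are a little off and sometimes report something else, mostly with a low value. They report only what shows in the picture. A call takes as long as a camera call. They do not tell look-alikes from the thing itself.
- ctrl.look_for(name, picture): "extent" ([left, top, right, bottom] in pixels, round what is visible of it).
- ctrl.regions_of(name, picture): "pixels" (400x640 bool, what is visible of it) and "extent" ([left, top, right, bottom] in pixels, round what is visible of it).
The state is a dict: "time": time; "qpos": joint angles; "dq": joint speeds; "joint_torque": joint torques, N m; "ee_pos": TCP position; "eef_rot": TCP orientation; "ft_force": force on the tool from outside, world axes, zero at the start; "wrist_torque": the same for the moment, N m; "width": finger opening in m.
Only numpy, scipy, OpenCV 4.12 (cv2) and the standard library are available. Lean on these libraries where they do the work, as an engineer would, in place of code of your own. Each camera call takes 0.05 s, during which the arm holds its last target.

## Working session

There is one attempt and no reset: what is moved stays moved. The work goes in short steps, Python scripts to look and compute and a tool call to move; the robot and the scene stay as the last step left them, time stands still between calls to the robot, and variables do not carry over. Pictures are saved under pics/ and viewed, and the job is handed in when it is done.

Besides the shell and the picture viewer there is one more tool, called after "Call:" by a JSON object that holds its "op" and its "data". arm_command: Moves the arm, as the interface text tells. Its arguments: {"type":"object","properties":{"commands":{"type":"array"}},"required":["commands"]}

```bash
mkdir -p pics; ls; cat > h.py <<'E'
import numpy as np, cv2
from station import ctrl
from scipy.spatial.transform import Rotation as Ro
def K(p):
    f=200/np.tan(np.radians(p["fovy"])/2)
    return np.array([[f,0,p["cx"]],[0,f,p["cy"]],[0,0,1.]])
def snap(n):
    o=ctrl.get_obs()
    p=ctrl.read_camera(n)
    if "R" in p: 
        Rc=np.array(p["R"]);t=np.array(p["t"])
    else:
        T=np.array(p["tool_from_camera"])
        Rt=Ro.from_rotvec(o["eef_rot"]).as_matrix()
        W=np.eye(4);W[:3,:3]=Rt;W[:3,3]=o["ee_pos"]
        M=np.linalg.inv(W@T);Rc=M[:3,:3];t=M[:3,3]
    p["Rw"]=Rc;p["tw"]=t
    return p
def cloud(p):
    z=p["z_map"];h,w=z.shape
    u,v=np.meshgrid(np.arange(w),np.arange(h))
    pts=np.stack([u,v],-1).reshape(-1,1,2).astype(np.float64)
    n=cv2.undistortPoints(pts,K(p),np.array(p["dist_coeffs"],float)).reshape(h,w,2)
    c=np.concatenate([n*z[...,None],z[...,None]],-1)
    X=(c-p["tw"])@p["Rw"]
    X[z<=0]=np.nan
    return X
def proj(p,X):
    X=np.atleast_2d(np.array(X,float))
    rv=cv2.Rodrigues(p["Rw"])[0]
    return cv2.projectPoints(X,rv,p["tw"],K(p),np.array(p["dist_coeffs"],float))[0].reshape(-1,2)
def save(p,n,crop=None,scale=1):
    im=p["image"] 
    if crop: im=im[crop[1]:crop[3],crop[0]:crop[2]]
    if scale!=1: im=cv2.resize(im,None,fx=scale,fy=scale,interpolation=cv2.INTER_CUBIC)
    cv2.imwrite("pics/"+n+".png",im)
E
python3 - <<'E'
from h import *
import pickle
for n in("scene","top","wrist"):
    p=snap(n);save(p,n+"0",None,1.25);pickle.dump(p,open(n+"0.pkl","wb"))
    print(n,p["fovy"],p["Rw"].round(3).tolist(),p["tw"].round(3),p["dist_coeffs"])
print(ctrl.get_obs())
E
```

```text
pics
scene 42.89866573221506 [[-0.637, 0.771, 0.017], [0.427, 0.371, -0.825], [-0.642, -0.518, -0.565]] [ 0.337 -0.145  1.816] [-0.06239521  0.          0.          0.          0.        ]
top 56.43637161321128 [[0.011, -1.0, 0.021], [-0.997, -0.013, -0.077], [0.078, -0.02, -0.997]] [-0.013  0.544  1.127] [-0.01393069  0.          0.          0.          0.        ]
wrist 70.74383492576872 [[0.342, 0.94, -0.003], [0.906, -0.328, 0.269], [0.251, -0.095, -0.963]] [-0.548 -0.035  0.381] [0.00226296 0.         0.         0.         0.        ]
{'time': 0.15, 'qpos': array([1.22400352e+00, 8.73286409e-02, 1.75348752e-01, 1.65979643e+00,
       1.67174313e-05, 1.57081895e+00]), 'dq': array([-0.00139394, -0.00156946,  0.00236895, -0.00034361, -0.00241635,
        0.00017628]), 'joint_torque': array([-1.57363643e-04, -5.20762324e+01,  4.65043902e+01,  1.38969763e-02,
       -1.16353587e-05, -9.65476573e-06]), 'ee_pos': array([0.18687614, 0.51710607, 0.23076546]), 'eef_rot': array([-5.42018189e-01, -3.09429357e+00,  1.51167457e-03]), 'ft_force': array([-0.7023053 ,  0.05521208, -0.66715933]), 'wrist_torque': array([ 0.01162239,  0.03619806, -0.03602026]), 'width': 0.08541738943102054}
```

View pics/scene0.png

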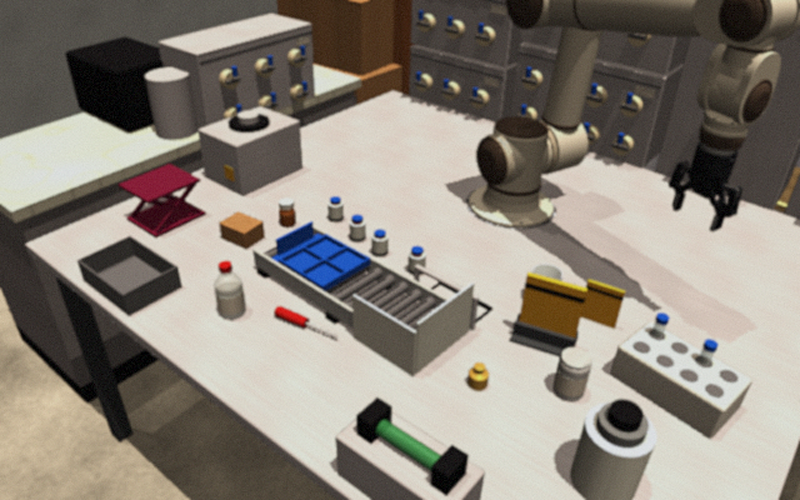

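View pics/top0.png

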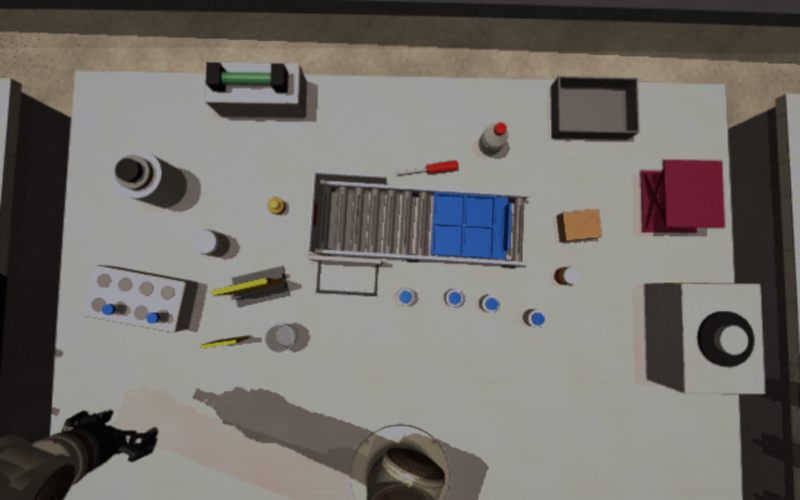

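```bash
python3 - <<'E'
from h import *
t=snap("top"); s=snap("scene")
for nm,p in(("top",t),("scene",s)):
    X=cloud(p)
    for n in("pot1","stopper1","plate","stand","tray","track","jar","driver","can","carton","beaker","weight"):
        for r in ctrl.regions_of(n,p):
            m=r["pixels"]; 
            if m.sum()<5: continue
            P=X[m];P=P[~np.isnan(P[:,0])]
            if len(P)<5: continue
            print(nm,n,round(r["conf"],2),np.round(r["extent"]).astype(int),"med",np.median(P,0).round(3),"lo",np.percentile(P,3,axis=0).round(3),"hi",np.percentile(P,97,axis=0).round(3))
E
```

```text
top pot1 0.73 [322 229 333 246] med [ 0.431 -0.008  0.054] lo [ 0.413 -0.026  0.004] hi [0.449 0.01  0.067]
top pot1 0.67 [418 249 434 265] med [ 0.384 -0.315  0.051] lo [ 0.365 -0.338  0.01 ] hi [ 0.401 -0.302  0.068]
top pot1 0.64 [355 229 370 245] med [ 0.43  -0.12   0.053] lo [ 0.411 -0.142  0.004] hi [ 0.449 -0.104  0.066]
top pot1 0.59 [383 234 398 250] med [ 0.417 -0.205  0.061] lo [ 0.4   -0.223  0.025] hi [ 0.433 -0.191  0.068]
top stopper1 0.63 [386 240 400 248] med [ 0.417 -0.211  0.065] lo [ 0.404 -0.226  0.05 ] hi [ 0.43  -0.199  0.068]
top stopper1 0.63 [425 250 437 263] med [ 0.381 -0.322  0.063] lo [ 0.369 -0.338  0.05 ] hi [ 0.395 -0.31   0.068]
top stopper1 0.59 [321 231 328 240] med [ 0.431 -0.008  0.065] lo [ 0.419 -0.018  0.061] hi [0.44  0.004 0.068]
top plate 0.75 [169 222 223 237] med [0.45  0.34  0.152] lo [0.433 0.294 0.026] hi [0.47  0.403 0.159]
top plate 0.62 [163 270 196 278] med [0.324 0.402 0.094] lo [0.315 0.372 0.001] hi [0.33  0.444 0.104]
top stand 0.69 [183 213 233 246] med [0.444 0.344 0.007] lo [0.407 0.285 0.001] hi [0.494 0.409 0.038]
top tray
[... 2999 characters left out ...]
o [0.191 0.237 0.001] hi [0.358 0.315 0.082]
scene carton 0.79 [175 169 212 199] med [ 0.628 -0.421  0.043] lo [ 0.579 -0.477  0.004] hi [ 0.653 -0.39   0.053]
scene carton 0.5 [427 210 447 226] med [0.309 0.271 0.067] lo [0.304 0.251 0.051] hi [0.334 0.301 0.079]
scene beaker 0.71 [205 181 397 300] med [0.649 0.09  0.046] lo [ 0.471 -0.26  -0.001] hi [0.718 0.214 0.119]
scene beaker 0.59 [425 209 450 226] med [0.31  0.272 0.069] lo [0.303 0.251 0.05 ] hi [0.358 0.316 0.082]
scene beaker 0.15 [263 161 277 180] med [ 0.396 -0.311  0.033] lo [ 0.377 -0.33   0.005] hi [ 0.406 -0.3    0.063]
scene weight 0.58 [372 290 388 312] med [0.662 0.319 0.03 ] lo [0.642 0.299 0.003] hi [0.672 0.331 0.049]
```

```bash
python3 - <<'E'
from h import *
import pickle
s=pickle.load(open("scene0.pkl","rb"));t=pickle.load(open("top0.pkl","rb"))
save(s,"sc1",(195,150,415,310),3.6)
save(t,"tp1",(130,130,440,285),2.5)
save(s,"sc2",(400,190,610,340),3.6)
E
```

```text
(no output)
```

View pics/sc1.png

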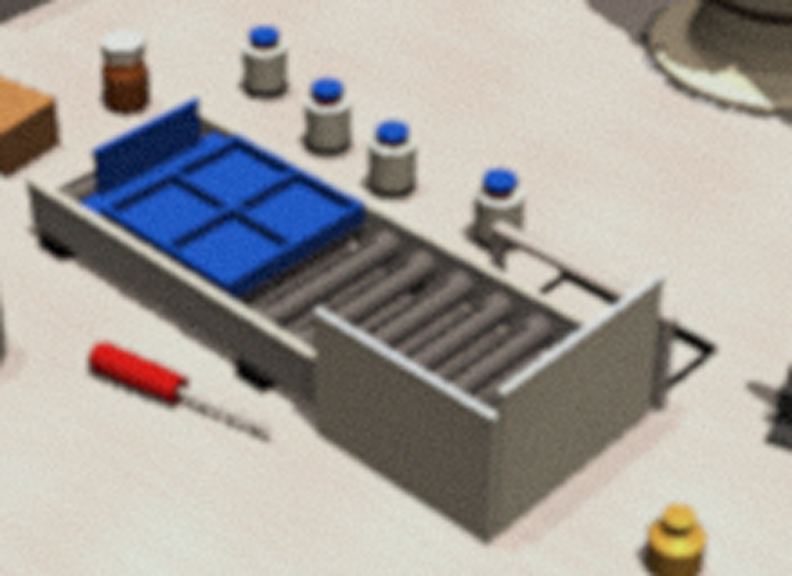

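View pics/tp1.png

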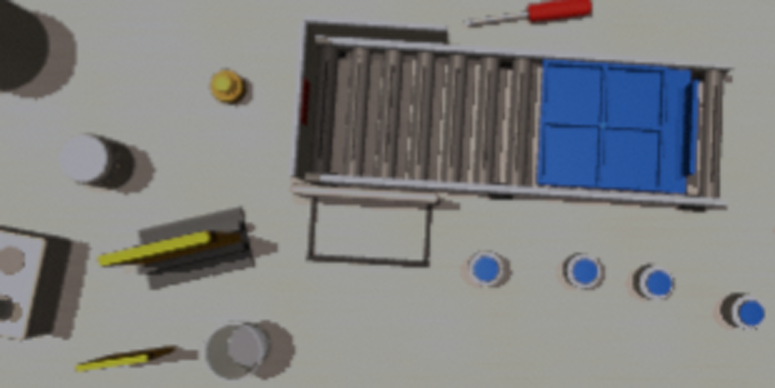

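View pics/sc2.png

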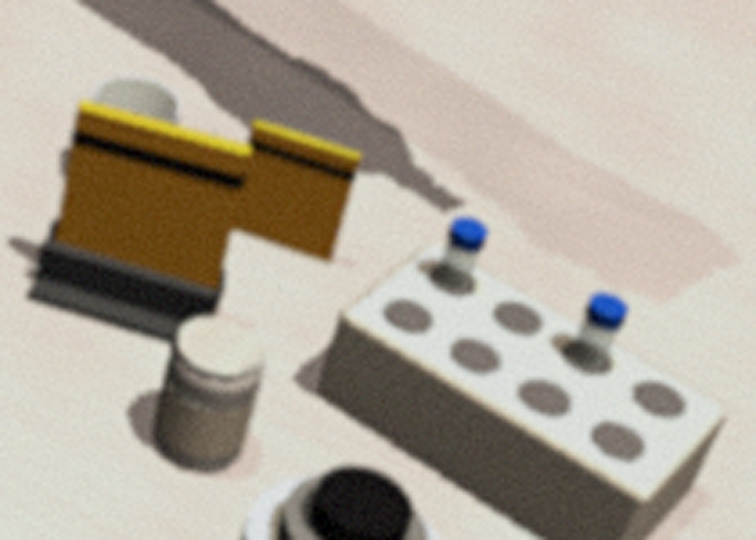

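```bash
cat > tr.py <<'E'
from h import *
import pickle
def edges(nm):
    p=pickle.load(open(nm,"rb"));X=cloud(p).reshape(-1,3);X=X[~np.isnan(X[:,0])]
    out={}
    a=X[(X[:,0]>.45)&(X[:,0]<.75)&(X[:,1]>-.3)&(X[:,1]<.25)]
    print(nm)
    def show(l,m,ax):
        q=a[m]
        if len(q)<8: print(l,len(q));return
        # line fit of coordinate ax vs the other
        o=1-ax
        c=np.polyfit(q[:,o],q[:,ax],1); r=q[:,ax]-np.polyval(c,q[:,o]); k=abs(r-np.median(r))<.012
        c=np.polyfit(q[k,o],q[k,ax],1)
        print(l,k.sum(),"slope",c[0].round(4),"at0",c[1].round(4),"span",np.percentile(q[k,o],[1,99]).round(3),"z",np.median(q[k,2]).round(4), "sd",np.std(q[k,ax]-np.polyval(c,q[k,o])).round(4))
    z=a[:,2];x=a[:,0];y=a[:,1]
    show("guideN",(abs(z-.059)<.004)&(x<.53)&(y<0.1),0)
    show("guideF",(abs(z-.059)<.004)&(x>.67)&(x<.72)&(y<0.05),0)
    show("stop",(abs(z-.130)<.006)&(y>.15),1)
    show("back",(abs(z-.115)<.006)&(x>.67)&(y<.2),0)
    show("rail",(abs(z-.090)<.004)&(x<.53)&(y>-.0),0)
    show("lip",(abs(z-.008)<.003)&(x>.40)&(x<.48)&(y>.04)&(y<.18),0)
    show("pp",(abs(z-.097)<.006)&(y<-.15)&(x>.54)&(x<.68),1)
    show("wallN",(abs(z-.065)<.004)&(x<.56)&(x>.52)&(y<-.07)&(y>-.22),0)
    show("wallEnd",(abs(z-.065)<.004)&(x<.66)&(x>.55)&(y<-.06)&(y>-.10),1)
if __name__=="__main__":
    edges("top0.pkl");edges("scene0.pkl")
E
python3 tr.py
```

```text
top0.pkl
guideN 315 slope 0.0408 at0 0.5266 span [-0.291  0.073] z 0.0593 sd 0.003
guideF 334 slope 0.0493 at0 0.6928 span [-0.296  0.048] z 0.0593 sd 0.0036
stop 157 slope -0.0463 at0 0.2362 span [0.535 0.706] z 0.1298 sd 0.002
back 137 slope 0.0509 at0 0.7037 span [0.043 0.199] z 0.1151 sd 0.002
rail 211 slope 0.0488 at0 0.5099 span [0.052 0.216] z 0.0902 sd 0.0033
lip 12 slope -0.0584 at0 0.4744 span [0.057 0.174] z 0.0059 sd 0.0049
pp 96 slope -0.0452 at0 -0.2189 span [0.544 0.652] z 0.0971 sd 0.002
wallN 121 slope -0.0091 at0 0.5297 span [-0.215 -0.072] z 0.0647 sd 0.0054
wallEnd 63 slope -0.0513 at0 -0.0415 span [0.553 0.656] z 0.0656 sd 0.0027
scene0.pkl
guideN 160 slope 0.0256 at0 0.5258 span [-0.27   0.073] z 0.0584 sd 0.0037
guideF 348 slope 0.0528 at0 0.6952 span [-0.293  0.03 ] z 0.0582 sd 0.005
stop 188 slope -0.0453 at0 0.2371 span [0.536 0.71 ] z 0.1288 sd 0.0024
back 187 slope 0.0497 at0 0.7071 span [0.043 0.198] z 0.1133 sd 0.0025
rail 146 slope 0.043 at0 0.5151 span [0.054 0.219] z 0.0892 sd 0.0034
lip 0
pp 94 slope -0.0472 at0 -0.2174 span [0.547 0.656] z 0.0958 sd 0.0034
wallN 93 slope 0.0227 at0 0.5376 span [-0.217 -0.073] z 0.0639 sd 0.0043
wallEnd 78 slope -0.0432 at0 -0.045 span [0.551 0.66 ] z 0.0638 sd 0.0032
```

```bash
cat > pots.py <<'E'
from h import *
def heads(p,z0=.062,z1=.074,box=(.3,.72,-.45,.2)):
    X=cloud(p);im=p["image"].astype(int)
    m=(im[...,0]>im[...,2]+25)&(X[...,2]>z0)&(X[...,2]<z1)&(X[...,0]>box[0])&(X[...,0]<box[1])&(X[...,1]>box[2])&(X[...,1]<box[3])
    n,l=cv2.connectedComponents(m.astype(np.uint8))
    r=[]
    for i in range(1,n):
        q=X[l==i]
        if len(q)<12: continue
        if max(np.ptp(q[:,0]),np.ptp(q[:,1]))>.06: continue
        lo,hi=q.min(0),q.max(0)
        r.append((q.mean(0).round(4),((lo+hi)/2).round(4)[:2],(hi-lo).round(3)[:2],len(q)))
    return r
if __name__=="__main__":
    for n in("top","scene"):
        p=snap(n)
        print(n)
        for r in heads(p): print(*r)
E
python3 pots.py
```

```text
top
[ 0.6262 -0.2451  0.0666] [ 0.6248 -0.2449] [0.057 0.004] 21
[ 0.4311 -0.0071  0.0655] [ 0.4308 -0.0063] [0.029 0.027] 70
[ 0.4299 -0.1146  0.0641] [ 0.4305 -0.1141] [0.015 0.006] 13
[ 0.4283 -0.13    0.0638] [ 0.4292 -0.1303] [0.018 0.015] 21
[ 0.417  -0.211   0.0659] [ 0.4168 -0.2117] [0.027 0.029] 73
[ 0.3819 -0.3225  0.064 ] [ 0.3826 -0.3226] [0.027 0.028] 56
scene
[ 0.3871 -0.322   0.0638] [ 0.3841 -0.3219] [0.025 0.028] 25
[ 0.4206 -0.2102  0.0646] [ 0.42 -0.21] [0.032 0.027] 36
[ 0.4332 -0.1182  0.0634] [ 0.4358 -0.1186] [0.026 0.021] 14
[ 0.4346 -0.0061  0.0644] [ 0.4353 -0.0048] [0.032 0.028] 44
```

Call:
{"op": "arm_command", "data": {"commands": [[[0.02, -0.05, 0, 0, 0, 0.15, 0.065], [0.02, -0.05, 0, 0, 0, 0.15, 0.065], [0.02, -0.05, 0, 0, 0, 0.098, 0.065], [0.02, -0.05, 0, 0, 0, 0, 0.065], [0.02, -0.05, 0, 0, 0, 0, 0.065]]]}}

```text
time: 2.05
ee_pos: [0.2796, 0.2843, 0.2314]
eef_rot: [-0.077, 3.14, 0.001]
ft_force: [1.6, 0.6, 0.4]
width: 0.065
```

Call:
{"op": "arm_command", "data": {"commands": [[[0.03, -0.05, 0, 0, 0, -0.097, 0.065], [0.03, -0.05, 0, 0, 0, 0, 0.065], [0.03, -0.05, 0, 0, 0, 0, 0.065], [0.03, -0.05, -0.02, 0, 0, 0, 0.065], [0.025, -0.05, -0.03, 0, 0, 0, 0.065]]]}}

```text
time: 2.55
ee_pos: [0.4022, 0.0755, 0.1922]
eef_rot: [0.077, 3.137, 0.001]
ft_force: [2.0, 0.3, 0.2]
width: 0.0647
```

Call:
{"op": "arm_command", "data": {"commands": [[[0.0, -0.03, -0.03, 0, 0, 0, 0.065], [0, 0, 0, 0, 0, 0, 0.065], [0, 0, 0, 0, 0, 0, 0.065]]]}}

```text
time: 2.85
ee_pos: [0.4004, 0.047, 0.1614]
eef_rot: [-0.08, -3.14, -0.0]
ft_force: [0.3, -0.0, -0.5]
width: 0.065
```

```bash
python3 - <<'E'
from h import *
o=ctrl.get_obs();print(o["ee_pos"],o["qpos"],o["ft_force"])
p=snap("wrist");save(p,"w1",None,1.25)
X=cloud(p)
for r in ctrl.regions_of("stopper1",p)+ctrl.regions_of("pot1",p):
    P=X[r["pixels"]];P=P[~np.isnan(P[:,0])]
    print(r["conf"],r["extent"],np.median(P,0).round(4),np.percentile(P,2,axis=0).round(4),np.percentile(P,98,axis=0).round(4))
E
python3 pots.py
```

```text
[0.40043678 0.04700151 0.16136373] [ 1.16686271e-01 -2.79522672e-01 -2.97305824e-01  1.55364180e+00
  2.18860483e-04  1.67439149e-01] [ 0.25827385 -0.00611621 -0.49243629]
0.96 [251.6, 218.2, 284.4, 246.9] [ 0.4279 -0.0068  0.066 ] [ 0.4164 -0.0205  0.0618] [0.443  0.0052 0.0674]
0.71 [22.2, 216.2, 65.2, 248.9] [ 0.4145 -0.2095  0.0665] [ 0.4019 -0.2268  0.0519] [ 0.4288 -0.1992  0.068 ]
0.66 [122.7, 223.2, 161.7, 251.7] [ 0.4274 -0.1236  0.0637] [ 0.4148 -0.1385  0.0522] [ 0.4418 -0.1119  0.0651]
0.93 [122.9, 193.5, 193.3, 254.2] [ 0.4232 -0.1162  0.0514] [ 0.4084 -0.1393  0.0041] [ 0.4454 -0.1055  0.0648]
0.81 [247.3, 196.9, 299.6, 249.3] [ 0.4221 -0.0036  0.0517] [ 0.41   -0.026   0.0075] [0.4441 0.0116 0.0671]
0.69 [22.3, 191.2, 115.3, 244.1] [ 0.4118 -0.2019  0.0509] [ 0.3954 -0.228   0.0027] [ 0.4339 -0.1922  0.0677]
0.44 [531.7, 172.4, 639.6, 262.4] [0.4384 0.3169 0.0092] [0.4102 0.2808 0.0017] [0.495  0.3809 0.0375]
top
[ 0.6176 -0.2444  0.0682] [ 0.6179 -0.2445] [0.043 0.002] 15
[ 0.5717 -0.0701  0.0658] [ 0.5721 -0.0699] [0.027 0.004] 19
[ 0.4285 -0.1248  0.0637] [ 0.4305 -0.1245] [0.027 0.027] 48
[ 0.4167 -0.2113  0.0656] [ 0.4169 -0.2114] [0.026 0.03 ] 76
[ 0.3828 -0.3236  0.0644] [ 0.3826 -0.3231] [0.026 0.027] 57
scene
[ 0.3843 -0.3237  0.0638] [ 0.3846 -0.3201] [0.022 0.031] 24
[ 0.4218 -0.2097  0.0649] [ 0.4216 -0.2113] [0.029 0.029] 38
[ 0.4355 -0.1259  0.0636] [ 0.4329 -0.1244] [0.02  0.024] 16
[ 0.4349 -0.0049  0.0649] [ 0.4335 -0.0053] [0.027 0.027] 43
```

View pics/w1.png

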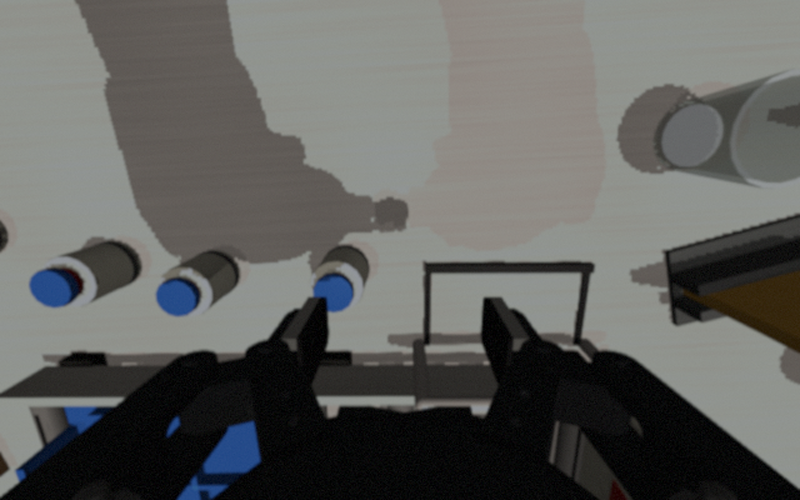

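Call:
{"op": "arm_command", "data": {"commands": [[[0.015, -0.027, 0, 0, 0, 0, 0.065], [0.0155, -0.0265, -0.03, 0, 0, 0, 0.065], [0, 0, -0.04, 0, 0, 0, 0.065], [0, 0, -0.04, 0, 0, 0, 0.065], [0, 0, -0.035, 0, 0, 0, 0.065]]]}}

```text
time: 3.6
ee_pos: [0.4313, -0.0055, 0.0151]
eef_rot: [0.075, 3.14, 0.0]
ft_force: [-0.3, 0.0, 0.5]
width: 0.065
```

Call:
{"op": "arm_command", "data": {"commands": [[[0, 0, 0, 0, 0, 0, 0.03], [0, 0, 0, 0, 0, 0, 0.03], [0, 0, 0, 0, 0, 0, 0.03], [0, 0, 0, 0, 0, 0, 0.03], [0, 0, 0, 0, 0, 0, 0.03]]]}}

```text
time: 4.1
ee_pos: [0.432, -0.006, 0.0177]
eef_rot: [0.076, 3.139, 0.0]
ft_force: [0.4, 0.9, -2.3]
width: 0.0407
```

Call:
{"op": "arm_command", "data": {"commands": [[[0, 0, 0.04, 0, 0, 0, 0.03], [0, 0, 0.05, 0, 0, 0, 0.03], [0.02, -0.01, 0.04, 0, 0, 0, 0.03], [0.04, -0.02, 0.0, 0, 0, 0, 0.03], [0.045, -0.02, 0, 0, 0, 0, 0.03]]]}}

```text
time: 4.6
ee_pos: [0.5383, -0.0567, 0.1495]
eef_rot: [0.075, 3.136, -0.001]
ft_force: [0.6, -0.7, -1.8]
width: 0.0407
```

Call:
{"op": "arm_command", "data": {"commands": [[[0.04, -0.02, 0, 0, 0, 0, 0.03], [0.04, -0.02, 0, 0, 0, 0, 0.03], [0.025, -0.013, 0, 0, 0, 0, 0.03], [0, 0, 0, 0, 0, 0, 0.03], [0, 0, 0, 0, 0, 0, 0.03]]]}}

```text
time: 5.1
ee_pos: [0.6412, -0.1093, 0.146]
eef_rot: [-0.077, -3.139, -0.0]
ft_force: [-0.4, -0.2, -2.0]
width: 0.0408
```

```bash
python3 - <<'E'
from h import *
o=ctrl.get_obs();print(o["ee_pos"],o["qpos"],o["ft_force"],o["width"])
p=snap("wrist");save(p,"w2",None,1.25)
p=snap("scene");save(p,"s2",(195,130,415,290),3.6)
E
python3 pots.py
```

```text
[ 0.64123663 -0.10928029  0.14596081] [-1.68839449e-01  3.17586617e-01  2.79210823e-01  1.53360354e+00
  9.12623712e-05 -1.19617859e-01] [-0.37027809 -0.2197905  -2.03446162] 0.0408259643249506
top
[ 0.3815 -0.3218  0.0642] [ 0.3826 -0.3229] [0.026 0.027] 59
scene
[ 0.4212 -0.2104  0.0652] [ 0.4221 -0.2109] [0.024 0.023] 29
```

View pics/w2.png

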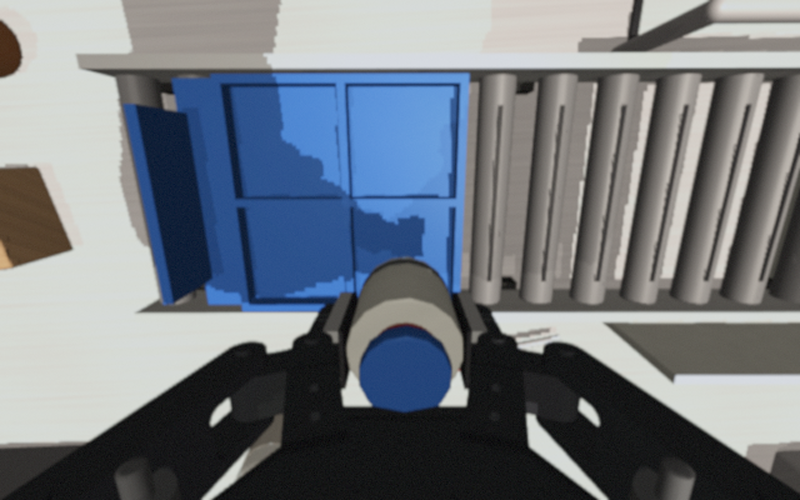

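View pics/s2.png

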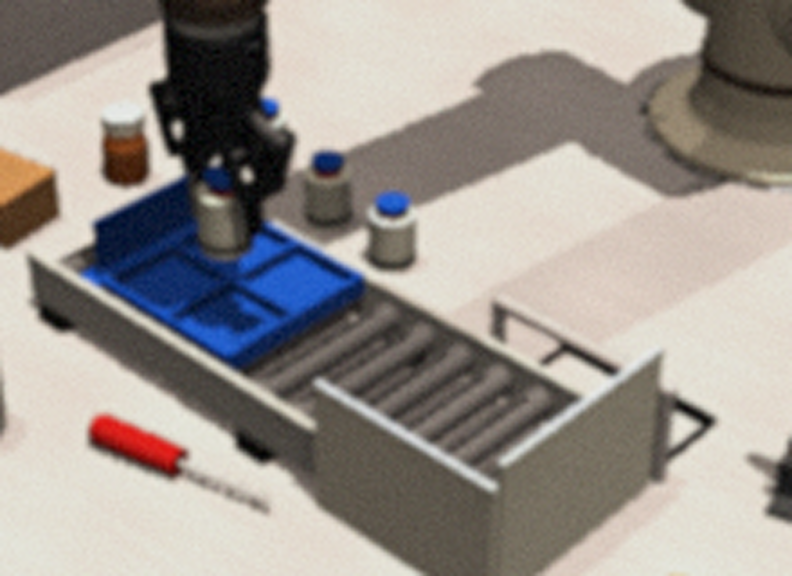

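```bash
cat >> h.py <<'E'
def ray(p,u,v,z):
    n=cv2.undistortPoints(np.array([[[u,v]]],float),K(p),np.array(p["dist_coeffs"],float)).ravel()
    d=p["Rw"].T@np.array([n[0],n[1],1]); c=-p["Rw"].T@p["tw"]
    return c+d*(z-c[2])/d[2]
E
python3 - <<'E'
from h import *
p=snap("wrist")
for u,v in((347,201),(343,84),(462,202),(230,202)): print(ray(p,u/1.25,v/1.25,.065).round(4))
E
```

```text
[ 0.6027 -0.145   0.065 ]
[ 0.5338 -0.1408  0.065 ]
[ 0.607  -0.0711  0.065 ]
[ 0.5996 -0.2203  0.065 ]
```

Call:
{"op": "arm_command", "data": {"commands": [[[0, -0.001, -0.03, 0, 0, 0, 0.03], [0, 0, -0.03, 0, 0, 0, 0.03], [0, 0, -0.013, 0, 0, 0, 0.03], [0, 0, -0.003, 0, 0, 0, 0.06], [0, 0, 0, 0, 0, 0, 0.06]]]}}

```text
time: 5.85
ee_pos: [0.6414, -0.11, 0.0716]
eef_rot: [0.076, 3.139, -0.0]
ft_force: [-0.2, 0.2, 0.2]
width: 0.0599
```

Call:
{"op": "arm_command", "data": {"commands": [[[0, 0, 0, 0, 0, 0, 0.06], [0, 0, 0.03, 0, 0, 0, 0.06], [0, 0, 0.04, 0, 0, 0, 0.06], [0, 0, 0.01, 0, 0, 0, 0.0], [0, 0, 0.0, 0, 0, 0, 0.0]]]}}

```text
time: 6.35
ee_pos: [0.6427, -0.1103, 0.1542]
eef_rot: [0.076, 3.135, -0.001]
ft_force: [0.2, 0.1, -0.6]
width: 0.032
```

Call:
{"op": "arm_command", "data": {"commands": [[[0, 0, 0, 0, 0, 0, 0.0], [0, 0, 0.0, 0, 0, 0, 0.0], [0, 0, 0.0, 0, 0, 0, 0.0], [0, 0, 0.0, 0, 0, 0, 0.0]]]}}

```text
time: 6.75
ee_pos: [0.6409, -0.11, 0.1495]
eef_rot: [-0.076, -3.139, -0.0]
ft_force: [0.5, -0.2, 0.4]
width: 0.0001
```

```bash
python3 - <<'E'
from h import *
from pots import heads
o=ctrl.get_obs();print(o["ee_pos"],o["qpos"],o["ft_force"],o["width"])
p=snap("wrist");save(p,"w3",None,1.25)
for r in heads(p,.108,.13): print(*r)
E
```

```text
[ 0.64085291 -0.10997965  0.14946342] [-1.69970714e-01  3.17548967e-01  2.85902445e-01  1.54062339e+00
  2.69867556e-05 -1.21319241e-01] [ 0.4942411  -0.23694779  0.40486461] 0.00014909496906122203
[ 0.6366 -0.1107  0.1189] [ 0.6382 -0.1109] [0.026 0.028] 1104
```

View pics/w3.png

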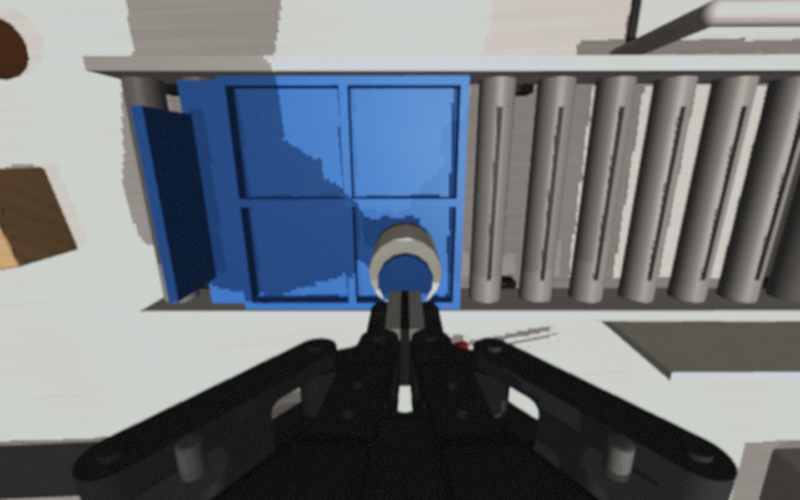

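Call:
{"op": "arm_command", "data": {"commands": [[[0, 0, -0.02, 0, 0, 0, 0.0], [0, 0, -0.01, 0, 0, 0, 0.0], [0, 0, -0.005, 0, 0, 0, 0.0], [0, 0, -0.004, 0, 0, 0, 0.0], [0, 0, 0, 0, 0, 0, 0.0]]]}}

```text
time: 7.3
ee_pos: [0.641, -0.11, 0.1115]
eef_rot: [-0.076, -3.14, -0.0]
ft_force: [1.0, 0.5, -0.2]
width: -0.0004
```

Call:
{"op": "arm_command", "data": {"commands": [[[0, 0, -0.002, 0, 0, 0, 0.0], [0, 0, 0, 0, 0, 0, 0.0]]]}}

```text
time: 7.5
ee_pos: [0.6415, -0.1101, 0.111]
eef_rot: [0.076, 3.139, -0.0]
ft_force: [-3.2, 0.2, 8.6]
width: -0.0
```

Call:
{"op": "arm_command", "data": {"commands": [[[0, 0, -0.002, 0, 0, 0, 0.0], [0, 0, 0, 0, 0, 0, 0.0]]]}}

```text
time: 7.7
ee_pos: [0.6418, -0.1102, 0.1108]
eef_rot: [0.076, 3.137, -0.001]
ft_force: [-5.2, 1.2, 16.8]
width: 0.0001
```

Call:
{"op": "arm_command", "data": {"commands": [[[0, 0, 0.04, 0, 0, 0, 0.065], [-0.04, 0, 0.02, 0, 0, 0, 0.065], [-0.05, 0, 0, 0, 0, 0, 0.065], [-0.05, -0.01, 0, 0, 0, 0, 0.065], [-0.05, -0.005, 0, 0, 0, 0, 0.065]]]}}

```text
time: 8.2
ee_pos: [0.4508, -0.125, 0.1675]
eef_rot: [0.076, 3.14, -0.001]
ft_force: [-0.8, -0.3, 0.9]
width: 0.065
```

Call:
{"op": "arm_command", "data": {"commands": [[[-0.03, 0, 0.0, 0, 0, 0, 0.065], [0, 0, 0.0, 0, 0, 0, 0.065], [0, 0, 0.0, 0, 0, 0, 0.065]]]}}

```text
time: 8.5
ee_pos: [0.4227, -0.125, 0.1682]
eef_rot: [0.077, 3.139, -0.001]
ft_force: [0.2, -0.3, 0.4]
width: 0.0648
```

```bash
cat > look.py <<'E'
from h import *
from pots import heads
import sys
o=ctrl.get_obs();print(o["ee_pos"].round(4),o["qpos"].round(3),o["ft_force"].round(1),o["width"])
n=sys.argv[1]
for c in("wrist","top","scene"):
    p=snap(c)
    if c=="wrist": save(p,"w"+n,None,1.25)
    if c=="scene": save(p,"s"+n,(195,130,415,290),3.6)
    print(c)
    for r in heads(p,.060,.074): print(*r)
    for r in heads(p,.106,.13,(.5,.72,-.3,.3)): print("  in tray",*r)
E
python3 look.py 4
```

```text
[ 0.4227 -0.125   0.1682] [-0.288 -0.191 -0.212  1.547  0.    -0.238] [ 0.2 -0.3  0.4] 0.06479878917607519
wrist
[ 0.3815 -0.3224  0.0648] [ 0.3818 -0.323 ] [0.027 0.03 ] 868
[ 0.4158 -0.2128  0.0665] [ 0.4161 -0.2134] [0.028 0.029] 770
[ 0.4291 -0.1264  0.0635] [ 0.4295 -0.1265] [0.028 0.028] 733
top
[ 0.622  -0.2447  0.0683] [ 0.6209 -0.2449] [0.056 0.003] 20
[ 0.5667 -0.2426  0.0671] [ 0.5659 -0.2434] [0.045 0.005] 19
  in tray [ 0.6396 -0.1094  0.1114] [ 0.6398 -0.1092] [0.026 0.027] 85
scene
[ 0.3887 -0.3194  0.0632] [ 0.3877 -0.319 ] [0.028 0.028] 25
[ 0.4203 -0.2106  0.0642] [ 0.4209 -0.2113] [0.026 0.024] 34
[ 0.4352 -0.1224  0.0625] [ 0.4351 -0.1206] [0.025 0.03 ] 29
  in tray [ 0.6443 -0.1079  0.1104] [ 0.6434 -0.1085] [0.027 0.032] 61
```

View pics/w4.png

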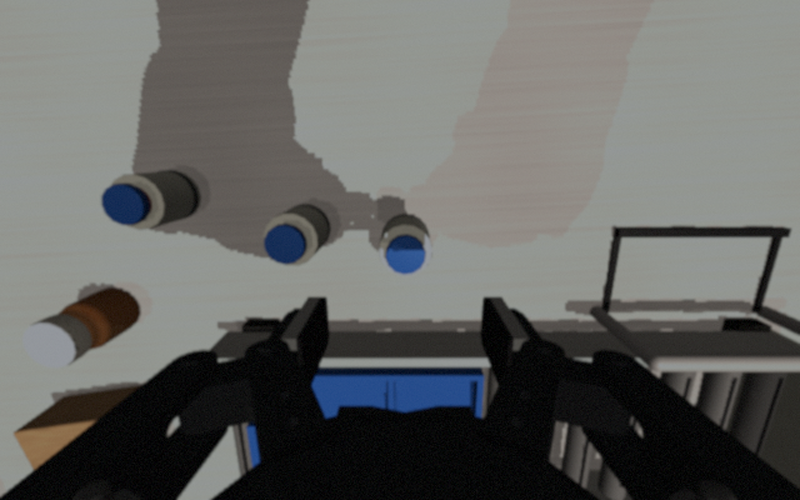

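View pics/s4.png

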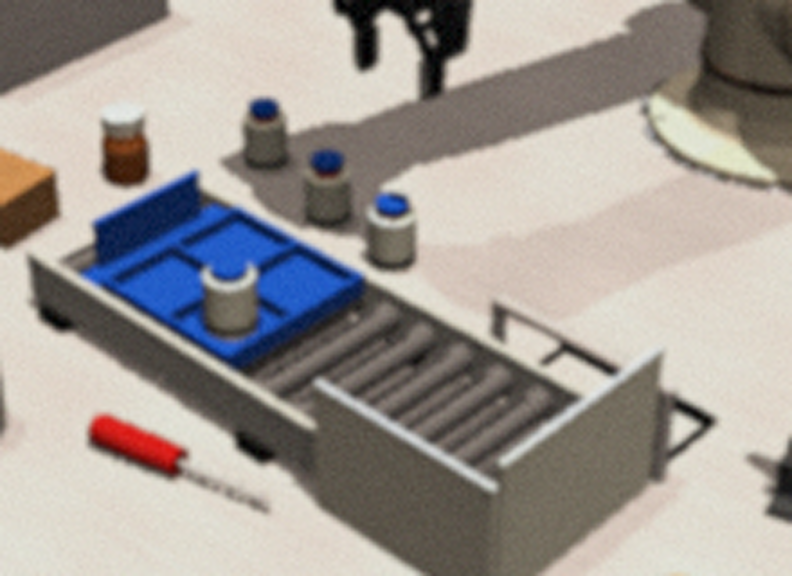

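Call:
{"op": "arm_command", "data": {"commands": [[[0.008, -0.001, -0.03, 0, 0, 0, 0.065], [0, 0, -0.04, 0, 0, 0, 0.065], [0, 0, -0.045, 0, 0, 0, 0.065], [0, 0, -0.037, 0, 0, 0, 0.065], [0, 0, 0, 0, 0, 0, 0.065]]]}}

```text
time: 9.15
ee_pos: [0.4277, -0.1247, 0.0105]
eef_rot: [-0.075, -3.132, -0.004]
ft_force: [-1.0, 0.9, 0.2]
width: 0.0654
```

Call:
{"op": "arm_command", "data": {"commands": [[[0, 0, 0, 0, 0, 0, 0.03], [0, 0, 0, 0, 0, 0, 0.03], [0, 0, 0, 0, 0, 0, 0.03], [0, 0, 0, 0, 0, 0, 0.03], [0, 0, 0, 0, 0, 0, 0.03]]]}}

```text
time: 9.65
ee_pos: [0.432, -0.1262, 0.0176]
eef_rot: [0.076, 3.137, -0.001]
ft_force: [1.2, 1.3, 6.5]
width: 0.0407
```

Call:
{"op": "arm_command", "data": {"commands": [[[0, 0, 0.04, 0, 0, 0, 0.03], [0, 0, 0.05, 0, 0, 0, 0.03], [0.036, 0.01, 0.04, 0, 0, 0, 0.03], [0.05, 0.01, 0.0, 0, 0, 0, 0.03], [0.05, 0, 0, 0, 0, 0, 0.03]]]}}

```text
time: 10.15
ee_pos: [0.5649, -0.1062, 0.1451]
eef_rot: [0.076, 3.136, -0.001]
ft_force: [-0.3, -0.1, -1.1]
width: 0.0405
```

Call:
{"op": "arm_command", "data": {"commands": [[[0, 0, 0, 0, 0, 0, 0.03], [0, 0, 0, 0, 0, 0, 0.03]]]}}

```text
time: 10.35
ee_pos: [0.5626, -0.1067, 0.1409]
eef_rot: [-0.076, -3.138, -0.001]
ft_force: [-0.2, -1.1, -2.4]
width: 0.0409
```

```bash
python3 look.py 5
```

```text
[ 0.5626 -0.1067  0.1409] [-0.187  0.128  0.046  1.492 -0.    -0.139] [-0.2 -1.1 -2.4] 0.04085530872987959
wrist
[ 0.4202 -0.2121  0.0663] [ 0.4208 -0.2128] [0.021 0.03 ] 1298
[ 0.6621 -0.0777  0.0656] [ 0.6597 -0.08  ] [0.035 0.013] 221
[ 0.6607 -0.1488  0.0653] [ 0.6566 -0.1495] [0.035 0.019] 253
  in tray [ 0.5435 -0.0958  0.1272] [ 0.5439 -0.0957] [0.005 0.006] 12
  in tray [ 0.6363 -0.1108  0.1123] [ 0.636  -0.1109] [0.01  0.028] 304
top
[ 0.5432 -0.0738  0.0653] [ 0.5467 -0.0777] [0.03  0.019] 29
[ 0.3821 -0.3224  0.0636] [ 0.3827 -0.3231] [0.027 0.029] 79
scene
  in tray [ 0.6437 -0.108   0.1101] [ 0.6433 -0.1083] [0.028 0.036] 61
```

View pics/w5.png

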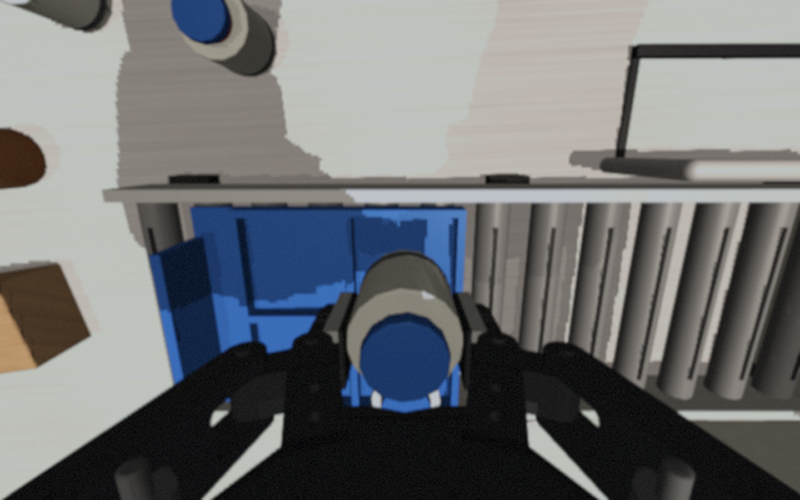

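Call:
{"op": "arm_command", "data": {"commands": [[[0.005, 0.001, -0.025, 0, 0, 0, 0.03], [0, 0, -0.03, 0, 0, 0, 0.03], [0, 0, -0.011, 0, 0, 0, 0.03], [0, 0, -0.003, 0, 0, 0, 0.06], [0, 0, 0, 0, 0, 0, 0.06]]]}}

```text
time: 11.0
ee_pos: [0.5674, -0.1061, 0.0745]
eef_rot: [0.077, 3.139, -0.0]
ft_force: [0.5, 0.3, -0.9]
width: 0.0597
```

Call:
{"op": "arm_command", "data": {"commands": [[[0, 0, 0, 0, 0, 0, 0.06], [0, 0, 0.03, 0, 0, 0, 0.06], [0, 0, 0.04, 0, 0, 0, 0.06], [0, 0, 0.0, 0, 0, 0, 0.0], [0, 0, 0.0, 0, 0, 0, 0.0]]]}}

```text
time: 11.5
ee_pos: [0.5684, -0.1061, 0.1454]
eef_rot: [0.076, 3.137, -0.001]
ft_force: [0.1, 0.9, 0.3]
width: 0.0315
```

Call:
{"op": "arm_command", "data": {"commands": [[[0, 0, 0, 0, 0, 0, 0.0], [0, 0, 0.0, 0, 0, 0, 0.0], [0, 0, 0.0, 0, 0, 0, 0.0], [0, 0, 0.0, 0, 0, 0, 0.0]]]}}

```text
time: 11.9
ee_pos: [0.5671, -0.1059, 0.1424]
eef_rot: [-0.076, -3.14, -0.0]
ft_force: [1.0, 0.6, -0.1]
width: 0.0003
```

```bash
python3 look.py 6
```

```text
[ 0.5671 -0.1059  0.1424] [-0.185  0.137  0.059  1.494 -0.    -0.136] [ 1.   0.6 -0.1] 0.0002777167262481906
wrist
[ 0.4224 -0.2119  0.0662] [ 0.4229 -0.2129] [0.017 0.03 ] 1031
[ 0.5442 -0.1162  0.0622] [ 0.5454 -0.1163] [0.007 0.014] 17
[ 0.548  -0.0928  0.0641] [ 0.5493 -0.0933] [0.012 0.011] 26
[ 0.6729 -0.1983  0.0649] [ 0.6757 -0.1999] [0.011 0.022] 149
  in tray [ 0.5597 -0.1068  0.1165] [ 0.5606 -0.1068] [0.026 0.028] 1235
  in tray [ 0.6384 -0.1106  0.1125] [ 0.6383 -0.111 ] [0.018 0.008] 190
top
[ 0.5477 -0.0723  0.0646] [ 0.5511 -0.0761] [0.039 0.015] 34
[ 0.3818 -0.3226  0.0634] [ 0.3826 -0.3231] [0.026 0.029] 76
scene
[ 0.4207 -0.208   0.0645] [ 0.4189 -0.2066] [0.029 0.017] 27
[ 0.5714 -0.142   0.0638] [ 0.5694 -0.1409] [0.026 0.008] 16
  in tray [ 0.568  -0.1032  0.1148] [ 0.5658 -0.1034] [0.027 0.026] 51
  in tray [ 0.6438 -0.1081  0.1104] [ 0.643  -0.1107] [0.031 0.031] 61
```

View pics/w6.png

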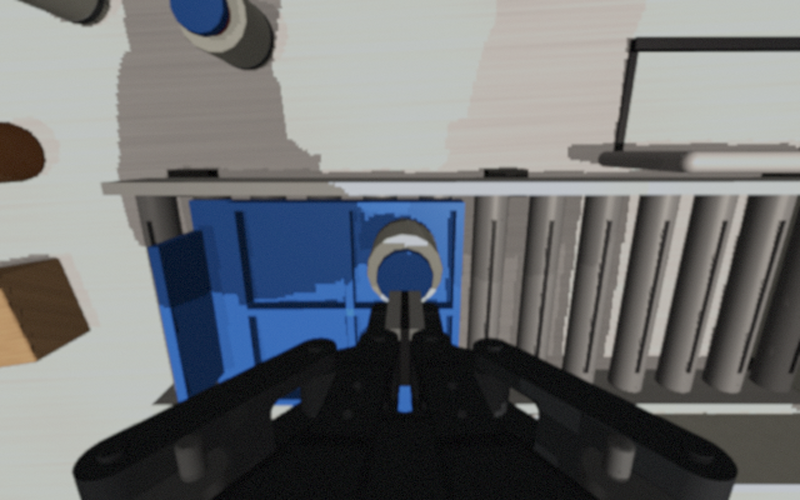

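Call:
{"op": "arm_command", "data": {"commands": [[[-0.002, 0, -0.02, 0, 0, 0, 0.0], [0, 0, -0.006, 0, 0, 0, 0.0], [0, 0, -0.005, 0, 0, 0, 0.0], [0, 0, -0.003, 0, 0, 0, 0.0], [0, 0, 0, 0, 0, 0, 0.0]]]}}

```text
time: 12.55
ee_pos: [0.5656, -0.106, 0.1111]
eef_rot: [0.076, 3.139, -0.001]
ft_force: [-4.7, 0.9, 9.8]
width: -0.0002
```

Call:
{"op": "arm_command", "data": {"commands": [[[0, 0, -0.002, 0, 0, 0, 0.0], [0, 0, 0, 0, 0, 0, 0.0]]]}}

```text
time: 12.75
ee_pos: [0.566, -0.106, 0.111]
eef_rot: [0.076, 3.137, -0.001]
ft_force: [-7.7, 1.3, 22.5]
width: -0.0004
```

Call:
{"op": "arm_command", "data": {"commands": [[[0, 0, 0.045, 0, 0, 0, 0.065], [-0.04, -0.025, 0.01, 0, 0, 0, 0.065], [-0.045, -0.03, 0, 0, 0, 0, 0.065], [-0.045, -0.03, 0, 0, 0, 0, 0.065], [-0.02, -0.02, 0, 0, 0, 0, 0.065]]]}}

```text
time: 13.25
ee_pos: [0.4198, -0.2074, 0.1629]
eef_rot: [0.078, 3.14, -0.001]
ft_force: [0.5, -0.7, 0.5]
width: 0.0651
```

Call:
{"op": "arm_command", "data": {"commands": [[[0, 0, 0.0, 0, 0, 0, 0.065], [0, 0, 0.0, 0, 0, 0, 0.065], [0, 0, 0.0, 0, 0, 0, 0.065]]]}}

```text
time: 13.55
ee_pos: [0.4228, -0.2061, 0.1621]
eef_rot: [0.076, 3.14, 0.0]
ft_force: [-0.5, -0.4, 0.1]
width: 0.0652
```

```bash
python3 look.py 7
```

```text
[ 0.4228 -0.2061  0.1621] [-0.454 -0.119 -0.161  1.528  0.    -0.405] [-0.5 -0.4  0.1] 0.06521295043586782
wrist
[ 0.3816 -0.3232  0.0647] [ 0.3816 -0.3236] [0.028 0.029] 895
[ 0.4161 -0.2136  0.0663] [ 0.4163 -0.2137] [0.029 0.027] 789
[ 0.5441 -0.245   0.0669] [ 0.5456 -0.2454] [0.006 0.005] 47
[ 0.6298 -0.0752  0.0664] [ 0.6302 -0.0756] [0.007 0.005] 18
  in tray [ 0.5599 -0.1045  0.1121] [ 0.5618 -0.104 ] [0.029 0.022] 583
top
  in tray [ 0.6396 -0.1094  0.1113] [ 0.6397 -0.1091] [0.027 0.026] 85
  in tray [ 0.5624 -0.1055  0.1109] [ 0.5636 -0.1054] [0.029 0.029] 87
scene
[ 0.3876 -0.3194  0.0631] [ 0.3865 -0.3195] [0.025 0.023] 24
[ 0.422  -0.2111  0.0641] [ 0.4211 -0.2106] [0.032 0.025] 38
[ 0.5699 -0.1423  0.0636] [ 0.5694 -0.1425] [0.024 0.01 ] 17
  in tray [ 0.5662 -0.1039  0.1102] [ 0.5637 -0.1042] [0.032 0.029] 56
  in tray [ 0.6444 -0.1078  0.1105] [ 0.6427 -0.1083] [0.03  0.031] 61
```

View pics/w7.png

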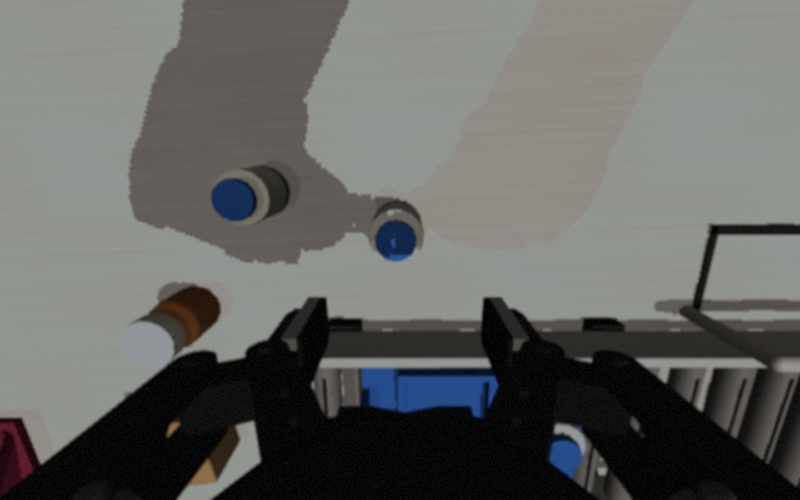

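View pics/s7.png

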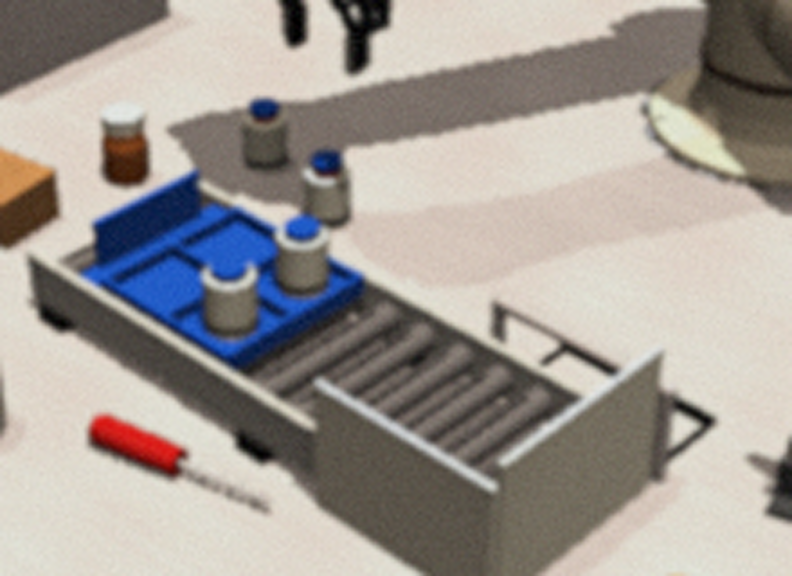

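Call:
{"op": "arm_command", "data": {"commands": [[[-0.005, -0.006, -0.03, 0, 0, 0, 0.065], [0, 0, -0.04, 0, 0, 0, 0.065], [0, 0, -0.04, 0, 0, 0, 0.065], [0, 0, -0.036, 0, 0, 0, 0.065], [0, 0, 0, 0, 0, 0, 0.03]]]}}

```text
time: 14.2
ee_pos: [0.4146, -0.2104, 0.0114]
eef_rot: [-0.075, -3.133, -0.006]
ft_force: [-0.3, 0.5, -1.2]
width: 0.0522
```

Call:
{"op": "arm_command", "data": {"commands": [[[0, 0, 0, 0, 0, 0, 0.03], [0, 0, 0, 0, 0, 0, 0.03], [0, 0, 0, 0, 0, 0, 0.03], [0, 0, 0, 0, 0, 0, 0.03]]]}}

```text
time: 14.6
ee_pos: [0.4178, -0.2127, 0.0172]
eef_rot: [0.076, 3.139, -0.001]
ft_force: [0.2, -0.1, -3.0]
width: 0.0407
```

Call:
{"op": "arm_command", "data": {"commands": [[[0, 0, 0.04, 0, 0, 0, 0.03], [0, 0, 0.05, 0, 0, 0, 0.03], [0.03, 0, 0.04, 0, 0, 0, 0.03], [0.05, 0.01, 0.0, 0, 0, 0, 0.03], [0.05, 0.01, 0, 0, 0, 0, 0.03]]]}}

```text
time: 15.1
ee_pos: [0.5476, -0.1931, 0.149]
eef_rot: [0.079, 3.136, -0.003]
ft_force: [-1.2, -1.1, -2.1]
width: 0.0407
```

Call:
{"op": "arm_command", "data": {"commands": [[[0.05, 0.009, 0, 0, 0, 0, 0.03], [0.04, 0, 0, 0, 0, 0, 0.03], [0, 0, 0, 0, 0, 0, 0.03], [0, 0, 0, 0, 0, 0, 0.03]]]}}

```text
time: 15.5
ee_pos: [0.6347, -0.1836, 0.145]
eef_rot: [-0.075, -3.139, -0.001]
ft_force: [0.3, -0.5, -2.4]
width: 0.0409
```

```bash
python3 look.py 8
```

```text
[ 0.6347 -0.1836  0.145 ] [-0.282  0.344  0.311  1.539 -0.    -0.234] [ 0.3 -0.5 -2.4] 0.040934618380131474
wrist
[ 0.6209 -0.1036  0.065 ] [ 0.6213 -0.1036] [0.004 0.01 ] 18
[ 0.6769 -0.1009  0.0657] [ 0.6734 -0.1016] [0.016 0.055] 329
  in tray [ 0.5628 -0.1076  0.112 ] [ 0.5632 -0.1069] [0.029 0.029] 2020
  in tray [ 0.6393 -0.1119  0.112 ] [ 0.6401 -0.1114] [0.029 0.03 ] 1467
top
  in tray [ 0.6394 -0.1097  0.1113] [ 0.6396 -0.1107] [0.027 0.029] 83
  in tray [ 0.5621 -0.1054  0.1111] [ 0.562  -0.1052] [0.026 0.029] 85
scene
[ 0.3861 -0.3207  0.0629] [ 0.3837 -0.3226] [0.033 0.032] 28
[ 0.5705 -0.1423  0.0633] [ 0.5689 -0.1424] [0.026 0.008] 18
  in tray [ 0.5667 -0.1035  0.1106] [ 0.5659 -0.1048] [0.028 0.029] 54
  in tray [ 0.6439 -0.1082  0.1103] [ 0.642  -0.1083] [0.029 0.032] 59
```

View pics/w8.png

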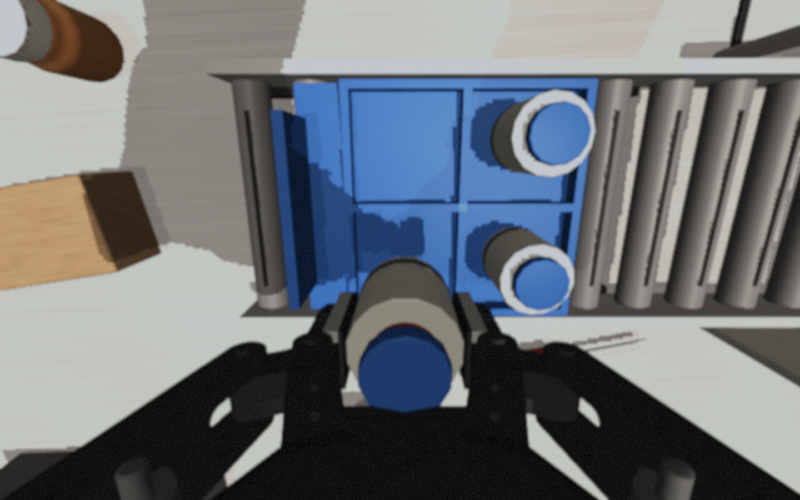

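Call:
{"op": "arm_command", "data": {"commands": [[[0.002, 0, -0.03, 0, 0, 0, 0.03], [0, 0, -0.03, 0, 0, 0, 0.03], [0, 0, -0.011, 0, 0, 0, 0.03], [0, 0, -0.002, 0, 0, 0, 0.06], [0, 0, 0, 0, 0, 0, 0.06]]]}}

```text
time: 16.15
ee_pos: [0.6366, -0.1842, 0.0749]
eef_rot: [0.077, 3.139, -0.001]
ft_force: [0.1, 0.8, 1.3]
width: 0.0598
```

Call:
{"op": "arm_command", "data": {"commands": [[[0, 0, 0, 0, 0, 0, 0.06], [0, 0, 0.03, 0, 0, 0, 0.06], [0, 0, 0.04, 0, 0, 0, 0.06], [0, 0, 0.0, 0, 0, 0, 0.0], [0, 0, 0.0, 0, 0, 0, 0.0]]]}}

```text
time: 16.65
ee_pos: [0.6375, -0.1842, 0.1458]
eef_rot: [0.076, 3.136, -0.002]
ft_force: [-0.1, -0.4, -0.5]
width: 0.0318
```

Call:
{"op": "arm_command", "data": {"commands": [[[0, 0, 0, 0, 0, 0, 0.0], [0, 0, 0.0, 0, 0, 0, 0.0], [0, 0, 0.0, 0, 0, 0, 0.0], [0, 0, 0.0, 0, 0, 0, 0.0]]]}}

```text
time: 17.05
ee_pos: [0.6362, -0.1838, 0.1423]
eef_rot: [-0.076, -3.14, -0.0]
ft_force: [0.2, -0.6, 0.2]
width: 0.0001
```

```bash
python3 look.py 9
```

```text
[ 0.6362 -0.1838  0.1423] [-0.281  0.347  0.309  1.534 -0.    -0.233] [ 0.2 -0.6  0.2] 0.00014468260266193488
wrist
[ 0.6208 -0.17    0.0643] [ 0.6219 -0.1714] [0.015 0.013] 27
[ 0.621  -0.1034  0.0655] [ 0.6212 -0.1036] [0.004 0.01 ] 18
  in tray [ 0.5629 -0.1076  0.112 ] [ 0.5631 -0.1072] [0.029 0.029] 2090
  in tray [ 0.6302 -0.1848  0.1192] [ 0.6314 -0.1849] [0.024 0.028] 1110
  in tray [ 0.6394 -0.1118  0.112 ] [ 0.6401 -0.1114] [0.03  0.029] 1512
top
  in tray [ 0.6398 -0.1095  0.1112] [ 0.6416 -0.109 ] [0.03  0.027] 84
  in tray [ 0.6273 -0.182   0.118 ] [ 0.628  -0.1841] [0.015 0.023] 34
  in tray [ 0.5622 -0.1056  0.1111] [ 0.5621 -0.1049] [0.026 0.029] 86
scene
[ 0.3869 -0.322   0.0631] [ 0.3871 -0.3233] [0.031 0.03 ] 31
[ 0.5588 -0.2419  0.0686] [ 0.5596 -0.2416] [0.024 0.008] 23
[ 0.5454 -0.2013  0.0642] [ 0.5538 -0.1917] [0.055 0.054] 56
[ 0.6375 -0.2462  0.0671] [ 0.6361 -0.2461] [0.045 0.008] 47
[ 0.5706 -0.1416  0.0638] [ 0.5729 -0.1422] [0.025 0.01 ] 16
  in tray [ 0.6381 -0.1813  0.1166] [ 0.6366 -0.1826] [0.029 0.026] 60
  in tray [ 0.5665 -0.1038  0.1102] [ 0.5659 -0.1051] [0.03  0.028] 54
  in tray [ 0.644  -0.1081  0.1103] [ 0.6428 -0.1092] [0.03 0.03] 60
```

View pics/w9.png

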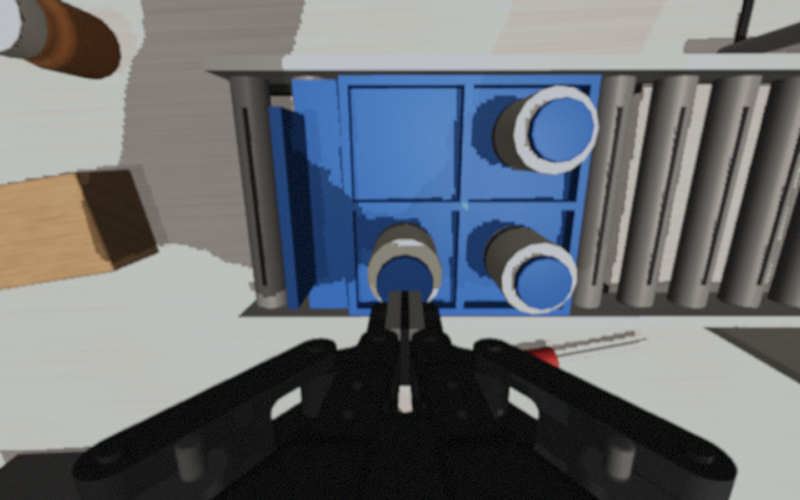

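Call:
{"op": "arm_command", "data": {"commands": [[[-0.002, 0, -0.018, 0, 0, 0, 0.0], [0, 0, -0.006, 0, 0, 0, 0.0], [0, 0, -0.006, 0, 0, 0, 0.0], [0, 0, -0.004, 0, 0, 0, 0.0], [0, 0, 0, 0, 0, 0, 0.0]]]}}

```text
time: 17.7
ee_pos: [0.6346, -0.184, 0.1111]
eef_rot: [0.076, 3.139, -0.001]
ft_force: [-4.8, 0.8, 11.2]
width: -0.0001
```

Call:
{"op": "arm_command", "data": {"commands": [[[0, 0, -0.002, 0, 0, 0, 0.0], [0, 0, 0, 0, 0, 0, 0.0]]]}}

```text
time: 17.9
ee_pos: [0.6348, -0.1841, 0.1109]
eef_rot: [0.076, 3.137, -0.002]
ft_force: [-8.0, 1.4, 21.5]
width: -0.0003
```

Call:
{"op": "arm_command", "data": {"commands": [[[0, 0, 0.045, 0, 0, 0, 0.065], [-0.045, -0.02, 0.01, 0, 0, 0, 0.065], [-0.048, -0.027, 0, 0, 0, 0, 0.065], [-0.048, -0.027, 0, 0, 0, 0, 0.065], [-0.048, -0.027, 0, 0, 0, 0, 0.065]]]}}

```text
time: 18.4
ee_pos: [0.4574, -0.2779, 0.1622]
eef_rot: [0.075, 3.14, -0.001]
ft_force: [0.2, -0.9, -0.6]
width: 0.0648
```

Call:
{"op": "arm_command", "data": {"commands": [[[-0.045, -0.03, 0.0, 0, 0, 0, 0.065], [-0.007, 0, 0.0, 0, 0, 0, 0.065], [0, 0, 0.0, 0, 0, 0, 0.065], [0, 0, 0.0, 0, 0, 0, 0.065]]]}}

```text
time: 18.8
ee_pos: [0.411, -0.3049, 0.1622]
eef_rot: [0.076, 3.14, -0.0]
ft_force: [0.6, 0.7, 0.8]
width: 0.065
```

```bash
python3 look.py 10
```

```text
[ 0.411  -0.3049  0.1622] [-0.638 -0.02  -0.068  1.523  0.    -0.59 ] [0.6 0.7 0.8] 0.06496207315936936
wrist
[ 0.3815 -0.3238  0.0644] [ 0.3816 -0.3236] [0.028 0.028] 858
[ 0.538  -0.0821  0.0651] [ 0.5447 -0.0867] [0.03  0.036] 397
[ 0.5439 -0.247   0.0641] [ 0.5444 -0.2465] [0.004 0.006] 30
[ 0.6099 -0.1636  0.0653] [ 0.6226 -0.1689] [0.048 0.048] 522
top
[ 0.3782 -0.3213  0.0634] [ 0.3796 -0.3228] [0.021 0.028] 52
  in tray [ 0.6402 -0.1095  0.1109] [ 0.6416 -0.1107] [0.03 0.03] 89
  in tray [ 0.6341 -0.1835  0.1112] [ 0.6343 -0.1841] [0.029 0.027] 85
  in tray [ 0.5625 -0.1055  0.1113] [ 0.562  -0.1052] [0.026 0.028] 86
scene
[ 0.3851 -0.3203  0.0634] [ 0.3857 -0.3216] [0.031 0.027] 33
[ 0.543  -0.2013  0.0636] [ 0.55   -0.1924] [0.053 0.056] 61
[ 0.5707 -0.1416  0.0639] [ 0.5704 -0.143 ] [0.027 0.011] 18
  in tray [ 0.6378 -0.1817  0.1103] [ 0.6371 -0.183 ] [0.03  0.033] 55
  in tray [ 0.5666 -0.1038  0.1102] [ 0.5663 -0.1059] [0.033 0.03 ] 58
  in tray [ 0.644  -0.1082  0.1101] [ 0.644  -0.1088] [0.028 0.03 ] 63
```

View pics/w10.png

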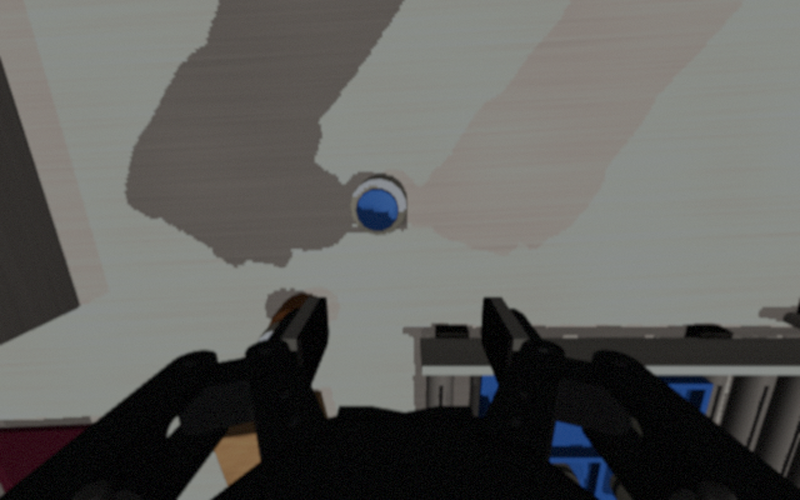

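View pics/s10.png

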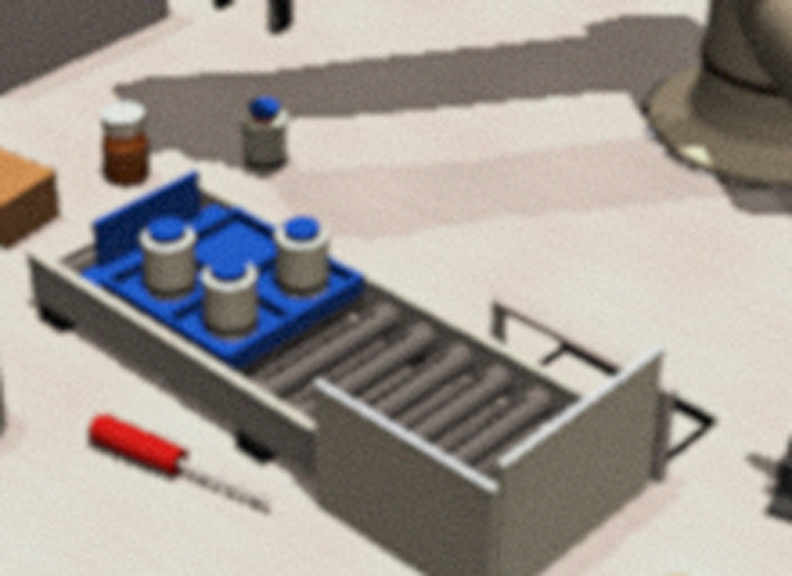

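Call:
{"op": "arm_command", "data": {"commands": [[[-0.028, -0.018, -0.02, 0, 0, 0, 0.065], [0, 0, -0.04, 0, 0, 0, 0.065], [0, 0, -0.045, 0, 0, 0, 0.065], [0, 0, -0.041, 0, 0, 0, 0.065], [0, 0, 0, 0, 0, 0, 0.065]]]}}

```text
time: 19.45
ee_pos: [0.3801, -0.3202, 0.0105]
eef_rot: [-0.074, -3.134, -0.009]
ft_force: [-0.4, 0.4, 0.1]
width: 0.0652
```

Call:
{"op": "arm_command", "data": {"commands": [[[0, 0, 0, 0, 0, 0, 0.03], [0, 0, 0, 0, 0, 0, 0.03], [0, 0, 0, 0, 0, 0, 0.03], [0, 0, 0, 0, 0, 0, 0.03], [0, 0, 0, 0, 0, 0, 0.03]]]}}

```text
time: 19.95
ee_pos: [0.3837, -0.324, 0.0184]
eef_rot: [0.076, 3.137, -0.003]
ft_force: [1.1, 1.9, 6.0]
width: 0.0403
```

Call:
{"op": "arm_command", "data": {"commands": [[[0, 0, 0.045, 0, 0, 0, 0.03], [0, 0, 0.045, 0, 0, 0, 0.03], [0.02, 0.024, 0.042, 0, 0, 0, 0.03], [0.04, 0.03, 0.0, 0, 0, 0, 0.03], [0.04, 0.03, 0, 0, 0, 0, 0.03]]]}}

```text
time: 20.45
ee_pos: [0.4832, -0.24, 0.1492]
eef_rot: [0.079, 3.136, -0.004]
ft_force: [0.6, -1.6, -2.6]
width: 0.0403
```

Call:
{"op": "arm_command", "data": {"commands": [[[0.04, 0.03, 0, 0, 0, 0, 0.03], [0.04, 0.03, 0, 0, 0, 0, 0.03], [0, 0, 0, 0, 0, 0, 0.03], [0, 0, 0, 0, 0, 0, 0.03]]]}}

```text
time: 20.85
ee_pos: [0.562, -0.1793, 0.1463]
eef_rot: [-0.073, -3.141, 0.0]
ft_force: [-1.0, -0.1, -2.2]
width: 0.0405
```

```bash
python3 look.py 11
```

```text
[ 0.562  -0.1793  0.1463] [-0.309  0.167  0.1    1.504 -0.    -0.262] [-1.  -0.1 -2.2] 0.04052697727169454
wrist
[ 0.544  -0.0986  0.0661] [ 0.5446 -0.0982] [0.004 0.008] 13
[ 0.6079 -0.0895  0.0654] [ 0.6103 -0.0979] [0.044 0.054] 717
[ 0.6257 -0.0964  0.066 ] [ 0.6268 -0.096 ] [0.006 0.005] 15
[ 0.6635 -0.2196  0.066 ] [ 0.6585 -0.2171] [0.035 0.016] 272
[ 0.6696 -0.1514  0.0655] [ 0.6649 -0.153 ] [0.04  0.028] 374
  in tray [ 0.562  -0.1079  0.1121] [ 0.5625 -0.1074] [0.029 0.03 ] 1470
  in tray [ 0.6409 -0.186   0.1124] [ 0.6399 -0.1853] [0.01  0.028] 205
  in tray [ 0.6523 -0.1091  0.1121] [ 0.6525 -0.1091] [0.004 0.004] 22
top
  in tray [ 0.6401 -0.1097  0.1109] [ 0.64  -0.112] [0.027 0.033] 88
  in tray [ 0.6342 -0.1836  0.1112] [ 0.6357 -0.184 ] [0.032 0.027] 87
  in tray [ 0.5622 -0.1056  0.1109] [ 0.5621 -0.1054] [0.026 0.029] 85
scene
[ 0.5448 -0.2019  0.0641] [ 0.5522 -0.1921] [0.056 0.056] 58
[ 0.5705 -0.1419  0.0633] [ 0.5708 -0.1436] [0.025 0.01 ] 19
  in tray [ 0.638  -0.1812  0.1105] [ 0.6365 -0.1831] [0.035 0.028] 55
  in tray [ 0.5667 -0.1039  0.1105] [ 0.5667 -0.1035] [0.029 0.03 ] 54
  in tray [ 0.6442 -0.1081  0.1099] [ 0.6423 -0.1087] [0.031 0.031] 62
```

View pics/w11.png

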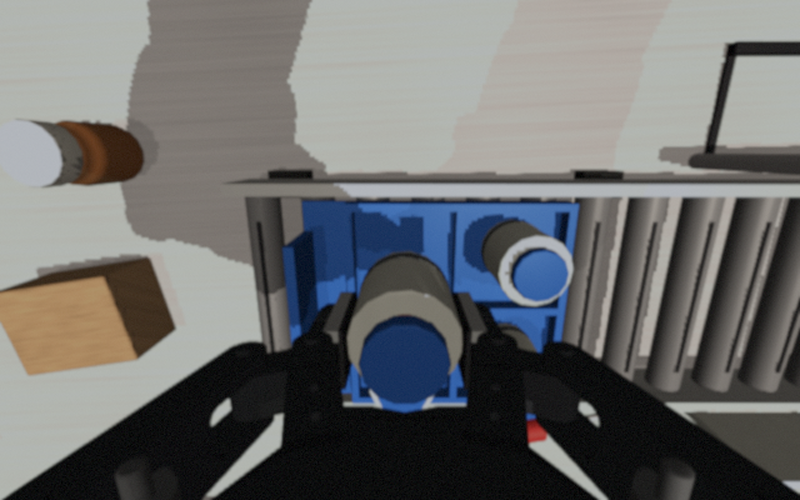

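Call:
{"op": "arm_command", "data": {"commands": [[[0.002, -0.001, -0.03, 0, 0, 0, 0.03], [0, 0, -0.03, 0, 0, 0, 0.03], [0, 0, -0.012, 0, 0, 0, 0.03], [0, 0, -0.002, 0, 0, 0, 0.06], [0, 0, 0, 0, 0, 0, 0.06]]]}}

```text
time: 21.5
ee_pos: [0.5635, -0.1818, 0.0734]
eef_rot: [0.078, 3.139, -0.001]
ft_force: [0.8, 0.3, 0.5]
width: 0.0601
```

Call:
{"op": "arm_command", "data": {"commands": [[[0, 0, 0, 0, 0, 0, 0.06], [0, 0, 0.03, 0, 0, 0, 0.06], [0, 0, 0.04, 0, 0, 0, 0.06], [0, 0, 0.0, 0, 0, 0, 0.0], [0, 0, 0.0, 0, 0, 0, 0.0]]]}}

```text
time: 22.0
ee_pos: [0.5644, -0.1815, 0.1444]
eef_rot: [0.076, 3.137, -0.002]
ft_force: [-0.8, 0.8, -1.0]
width: 0.0318
```

Call:
{"op": "arm_command", "data": {"commands": [[[0, 0, 0, 0, 0, 0, 0.0], [0, 0, 0.0, 0, 0, 0, 0.0], [0, 0, 0.0, 0, 0, 0, 0.0], [0, 0, 0.0, 0, 0, 0, 0.0]]]}}

```text
time: 22.4
ee_pos: [0.5631, -0.1811, 0.1415]
eef_rot: [-0.076, -3.14, -0.0]
ft_force: [0.0, 0.1, 0.6]
width: -0.0001
```

```bash
python3 look.py 12
```

```text
[ 0.5631 -0.1811  0.1415] [-0.311  0.172  0.097  1.496 -0.    -0.262] [0.  0.1 0.6] -6.91176275188551e-05
wrist
[ 0.5429 -0.102   0.0646] [ 0.544  -0.1017] [0.005 0.014] 26
[ 0.5472 -0.1668  0.0647] [ 0.5479 -0.1675] [0.012 0.009] 22
[ 0.6254 -0.0969  0.0653] [ 0.6255 -0.0971] [0.008 0.007] 17
  in tray [ 0.562  -0.1079  0.1121] [ 0.5626 -0.1074] [0.029 0.029] 1545
  in tray [ 0.5562 -0.1829  0.1174] [ 0.5576 -0.183 ] [0.025 0.028] 1183
  in tray [ 0.6337 -0.1858  0.1124] [ 0.6336 -0.1861] [0.018 0.008] 189
  in tray [ 0.6396 -0.1173  0.1122] [ 0.6409 -0.117 ] [0.02  0.017] 255
top
  in tray [ 0.6396 -0.1094  0.1115] [ 0.6401 -0.1089] [0.027 0.026] 85
  in tray [ 0.634  -0.1837  0.111 ] [ 0.6342 -0.1837] [0.029 0.028] 86
  in tray [ 0.5622 -0.1056  0.111 ] [ 0.5621 -0.1052] [0.026 0.029] 86
  in tray [ 0.5521 -0.1769  0.1156] [ 0.5526 -0.1772] [0.012 0.014] 21
scene
[ 0.5703 -0.2148  0.0634] [ 0.5698 -0.2158] [0.016 0.009] 14
[ 0.5698 -0.1423  0.0633] [ 0.5678 -0.1419] [0.027 0.01 ] 18
  in tray [ 0.5641 -0.18    0.1154] [ 0.5616 -0.1797] [0.032 0.03 ] 46
  in tray [ 0.6384 -0.1815  0.1103] [ 0.6375 -0.182 ] [0.029 0.027] 57
  in tray [ 0.5665 -0.1042  0.1101] [ 0.5649 -0.1052] [0.031 0.027] 55
  in tray [ 0.644  -0.1082  0.1105] [ 0.6425 -0.1106] [0.031 0.033] 59
```

View pics/w12.png

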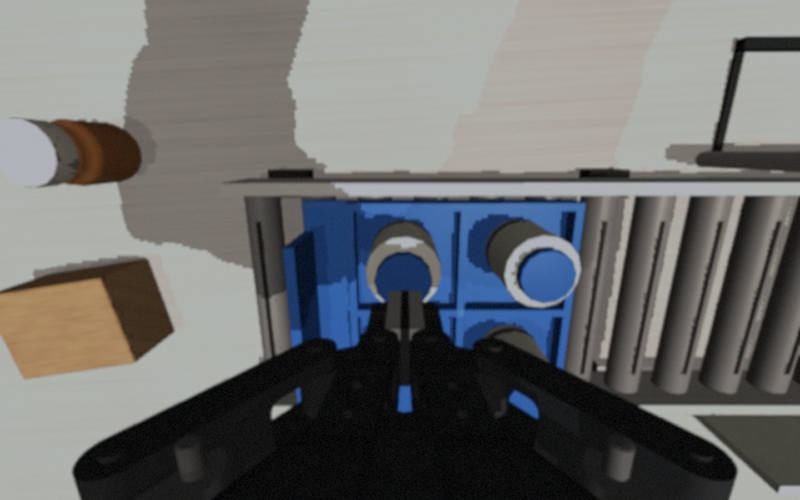

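Call:
{"op": "arm_command", "data": {"commands": [[[-0.002, 0, -0.018, 0, 0, 0, 0.0], [0, 0, -0.006, 0, 0, 0, 0.0], [0, 0, -0.006, 0, 0, 0, 0.0], [0, 0, -0.003, 0, 0, 0, 0.0], [0, 0, 0, 0, 0, 0, 0.0]]]}}

```text
time: 23.05
ee_pos: [0.5616, -0.1813, 0.1111]
eef_rot: [0.076, 3.139, -0.001]
ft_force: [-3.6, 1.1, 12.2]
width: 0.0002
```

Call:
{"op": "arm_command", "data": {"commands": [[[0, 0, -0.002, 0, 0, 0, 0.0], [0, 0, 0, 0, 0, 0, 0.0]]]}}

```text
time: 23.25
ee_pos: [0.5619, -0.1815, 0.111]
eef_rot: [0.077, 3.137, -0.002]
ft_force: [-7.7, 1.9, 23.5]
width: 0.0002
```

Call:
{"op": "arm_command", "data": {"commands": [[[0, 0, 0.045, 0, 0, 0, 0.0], [0.015, -0.04, 0, 0, 0, 0, 0.0], [0.02, -0.04, 0, 0, 0, 0, 0.0], [0, -0.03, 0, 0, 0, 0, 0.0], [0, 0, -0.03, 0, 0, 0, 0.0]]]}}

```text
time: 23.75
ee_pos: [0.5982, -0.2955, 0.1252]
eef_rot: [0.081, 3.135, -0.005]
ft_force: [0.2, 0.4, -0.7]
width: -0.0001
```

```bash
python3 look.py 13
```

```text
[ 0.5982 -0.2955  0.1252] [-4.590e-01  3.500e-01  2.810e-01  1.494e+00 -1.000e-03 -4.070e-01] [ 0.2  0.4 -0.7] -0.00011125528826217034
wrist
[ 0.5394 -0.1832  0.0677] [ 0.5392 -0.1841] [0.001 0.007] 19
[ 0.5423 -0.1077  0.0664] [ 0.5424 -0.1066] [0.001 0.007] 19
[ 0.5772 -0.1952  0.0656] [ 0.5771 -0.1948] [0.005 0.007] 17
[ 0.5823 -0.1162  0.0678] [ 0.5825 -0.1156] [0.002 0.006] 21
[ 0.6166 -0.1748  0.0667] [ 0.6166 -0.1747] [0.004 0.006] 12
[ 0.621  -0.1044  0.0662] [ 0.6211 -0.1043] [0.003 0.008] 18
[ 0.6443 -0.2041  0.0658] [ 0.6447 -0.2035] [0.009 0.005] 16
[ 0.6548 -0.127   0.0659] [ 0.6553 -0.1264] [0.007 0.007] 21
[ 0.6725 -0.1924  0.0645] [ 0.6735 -0.1935] [0.006 0.027] 229
[ 0.6765 -0.1182  0.0648] [ 0.6772 -0.1181] [0.007 0.047] 437
  in tray [ 0.5593 -0.1847  0.1118] [ 0.5601 -0.1837] [0.029 0.03 ] 2361
  in tray [ 0.5644 -0.1203  0.1095] [ 0.5641 -0.1192] [0.023 0.008] 482
  in tray [ 0.6324 -0.1871  0.1116] [ 0.6336 -0.1862] [0.029 0.029] 1710
  in tray [ 0.6382 -0.1152  0.1113] [ 0.6395 -0.1135] [0.029 0.029] 1726
top
  in tray [ 0.6397 -0.1097  0.1112] [ 0.64   -0.1107] [0.027 0.029] 85
  in tray [ 0.634  -0.1838  0.1112] [ 0.6337 -0.1839] [0.029 0.027] 82
  in tray [ 0.5627 -0.1061  0.1111] [ 0.565  -0.1055] [0.032 0.029] 90
  in tray [ 0.5596 -0.1812  0.1112] [ 0.5603 -0.1825] [0.027 0.03 ] 83
scene
[ 0.5636 -0.243   0.0685] [ 0.5657 -0.2438] [0.042 0.011] 38
[ 0.6321 -0.2458  0.0677] [ 0.6281 -0.2464] [0.057 0.01 ] 59
[ 0.569  -0.2152  0.0631] [ 0.5692 -0.2147] [0.022 0.012] 14
[ 0.5703 -0.142   0.0641] [ 0.5711 -0.1441] [0.025 0.01 ] 18
  in tray [ 0.5637 -0.18    0.1105] [ 0.5629 -0.1802] [0.029 0.027] 48
  in tray [ 0.6383 -0.1815  0.1106] [ 0.6372 -0.1828] [0.033 0.029] 58
  in tray [ 0.5663 -0.1038  0.1105] [ 0.5655 -0.1052] [0.033 0.029] 56
  in tray [ 0.6446 -0.1081  0.1104] [ 0.6429 -0.108 ] [0.028 0.029] 63
```

View pics/s13.png

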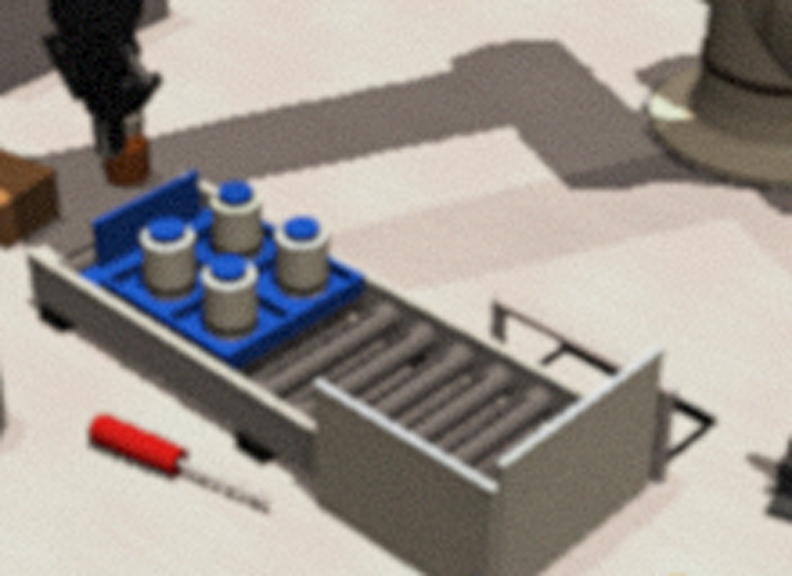

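View pics/w13.png

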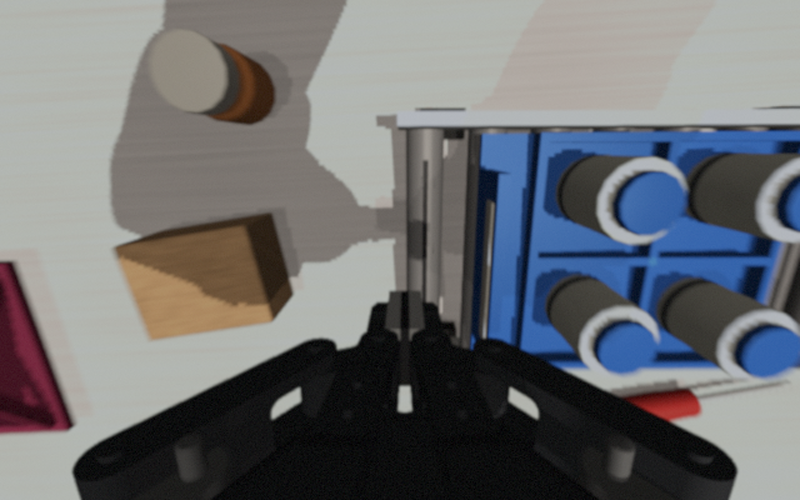

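Call:
{"op": "arm_command", "data": {"commands": [[[0, 0, 0, 0, 0, 0.15, 0.0], [0, 0, 0, 0, 0, 0.15, 0.0], [0, 0, 0, 0, 0, 0.15, 0.0], [0, 0, 0, 0, 0, 0.15, 0.0], [0, 0, 0, 0, 0, 0.15, 0.0]]]}}

```text
time: 24.4
ee_pos: [0.5968, -0.2904, 0.1241]
eef_rot: [-1.09, 2.945, -0.002]
ft_force: [-0.3, -0.3, 0.4]
width: 0.0003
```

Call:
{"op": "arm_command", "data": {"commands": [[[0, 0, 0, 0, 0, 0.15, 0.0], [0, 0, 0, 0, 0, 0.15, 0.0], [0, 0, 0, 0, 0, 0.15, 0.0], [0, 0, 0, 0, 0, 0.15, 0.0], [0, 0, 0, 0, 0, 0.15, 0.0]]]}}

```text
time: 24.9
ee_pos: [0.5969, -0.2904, 0.1241]
eef_rot: [-2.093, 2.342, -0.002]
ft_force: [-0.2, 0.5, 0.9]
width: -0.0001
```

Call:
{"op": "arm_command", "data": {"commands": [[[0, 0, -0.02, 0, 0, 0.071, 0.0], [0, 0, -0.02, 0, 0, 0, 0.0], [0, 0, -0.01, 0, 0, 0, 0.0], [0, 0, 0, 0, 0, 0, 0.0]]]}}

```text
time: 25.3
ee_pos: [0.596, -0.2903, 0.0716]
eef_rot: [2.167, -2.274, -0.002]
ft_force: [-0.1, 0.1, 0.3]
width: -0.0001
```

Call:
{"op": "arm_command", "data": {"commands": [[[0.001, 0.012, 0, 0, 0, 0, 0.0], [0.0005, 0.01, 0, 0, 0, 0, 0.0], [0.0005, 0.008, 0, 0, 0, 0, 0.0], [0.0005, 0.008, 0, 0, 0, 0, 0.0], [0.0005, 0.01, 0, 0, 0, 0, 0.0]]]}}

```text
time: 25.8
ee_pos: [0.5997, -0.2427, 0.0727]
eef_rot: [-2.167, 2.275, -0.002]
ft_force: [-0.0, -1.9, 2.1]
width: 0.0003
```

Call:
{"op": "arm_command", "data": {"commands": [[[0.0005, 0.012, 0, 0, 0, 0, 0.0], [0.0005, 0.012, 0, 0, 0, 0, 0.0], [0.0005, 0.012, 0, 0, 0, 0, 0.0], [0.0006, 0.012, 0, 0, 0, 0, 0.0], [0.0006, 0.012, 0, 0, 0, 0, 0.0]]]}}

```text
time: 26.3
ee_pos: [0.6021, -0.1821, 0.0721]
eef_rot: [2.167, -2.274, -0.0]
ft_force: [0.6, -1.7, 1.3]
width: -0.0002
```

```bash
python3 look.py 14
```

```text
[ 0.6021 -0.1821  0.0721] [-0.294  0.272  0.08   1.379 -0.    -1.816] [ 0.6 -1.7  1.3] -0.00016821490351217743
wrist
[ 0.6392 -0.1741  0.0673] [ 0.6391 -0.174 ] [0.037 0.003] 723
[ 0.5665 -0.1705  0.0673] [ 0.5664 -0.1705] [0.038 0.003] 728
[ 0.6045 -0.1316  0.066 ] [ 0.6045 -0.1318] [0.005 0.015] 156
  in tray [ 0.6362 -0.1791  0.1267] [ 0.6362 -0.1812] [0.008 0.009] 59
  in tray [ 0.6031 -0.1749  0.1193] [ 0.6029 -0.1752] [0.005 0.008] 59
  in tray [ 0.5677 -0.1739  0.1266] [ 0.5681 -0.1737] [0.005 0.003] 33
top
[ 0.6167 -0.1609  0.0662] [ 0.6166 -0.1607] [0.044 0.002] 15
[ 0.559  -0.1587  0.0656] [ 0.5613 -0.1603] [0.028 0.006] 12
  in tray [ 0.6443 -0.0264  0.111 ] [ 0.6446 -0.0273] [0.028 0.029] 90
  in tray [ 0.6377 -0.1003  0.1113] [ 0.64   -0.1003] [0.033 0.026] 85
  in tray [ 0.5666 -0.0219  0.1113] [ 0.5667 -0.0223] [0.026 0.029] 84
  in tray [ 0.5636 -0.0979  0.1113] [ 0.5635 -0.098 ] [0.029 0.027] 85
scene
[ 0.5727 -0.1289  0.064 ] [ 0.5719 -0.1292] [0.02  0.009] 13
[ 0.5732 -0.0569  0.0635] [ 0.5718 -0.0582] [0.031 0.009] 18
[ 0.6088 -0.0928  0.0638] [ 0.6087 -0.0931] [0.009 0.021] 13
  in tray [ 0.5679 -0.0948  0.1105] [ 0.5661 -0.0945] [0.031 0.031] 55
  in tray [ 0.6415 -0.0971  0.11  ] [ 0.6414 -0.0964] [0.03  0.032] 62
  in tray [ 0.5709 -0.0186  0.1102] [ 0.5689 -0.0202] [0.031 0.03 ] 62
  in tray [ 0.6478 -0.023   0.1102] [ 0.6476 -0.0242] [0.03  0.029] 69
```

View pics/s14.png

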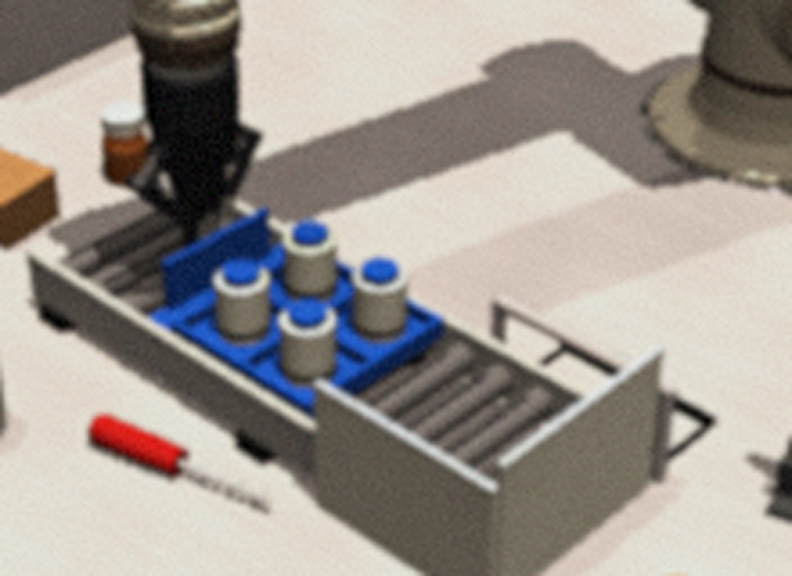

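Call:
{"op": "arm_command", "data": {"commands": [[[0.0006, 0.012, 0, 0, 0, 0, 0.0], [0.0006, 0.012, 0, 0, 0, 0, 0.0], [0.0006, 0.012, 0, 0, 0, 0, 0.0], [0.0006, 0.012, 0, 0, 0, 0, 0.0], [0.0006, 0.012, 0, 0, 0, 0, 0.0]]]}}

```text
time: 26.95
ee_pos: [0.6049, -0.122, 0.0718]
eef_rot: [2.167, -2.274, -0.001]
ft_force: [0.0, -1.7, -1.5]
width: 0.0001
```

Call:
{"op": "arm_command", "data": {"commands": [[[0.0006, 0.012, 0, 0, 0, 0, 0.0], [0.0006, 0.012, 0, 0, 0, 0, 0.0], [0.0006, 0.012, 0, 0, 0, 0, 0.0], [0.0006, 0.012, 0, 0, 0, 0, 0.0], [0.0006, 0.012, 0, 0, 0, 0, 0.0]]]}}

```text
time: 27.45
ee_pos: [0.608, -0.0621, 0.0721]
eef_rot: [2.167, -2.274, -0.0]
ft_force: [-1.2, -2.8, -0.5]
width: 0.0001
```

Call:
{"op": "arm_command", "data": {"commands": [[[0.0006, 0.012, 0, 0, 0, 0, 0.0], [0.0006, 0.01, 0, 0, 0, 0, 0.0], [0.0006, 0.008, 0, 0, 0, 0, 0.0], [0.0003, 0.006, 0, 0, 0, 0, 0.0], [0.0003, 0.005, 0, 0, 0, 0, 0.0]]]}}

```text
time: 27.95
ee_pos: [0.6106, -0.0216, 0.0722]
eef_rot: [-2.167, 2.274, -0.0]
ft_force: [-1.6, -1.7, 0.6]
width: 0.0003
```

Call:
{"op": "arm_command", "data": {"commands": [[[0.0003, 0.005, 0, 0, 0, 0, 0.0], [0.0003, 0.005, 0, 0, 0, 0, 0.0], [0.0003, 0.005, 0, 0, 0, 0, 0.0], [0.0003, 0.005, 0, 0, 0, 0, 0.0], [0.0002, 0.004, 0, 0, 0, 0, 0.0]]]}}

```text
time: 28.45
ee_pos: [0.6119, 0.0022, 0.072]
eef_rot: [-2.167, 2.275, 0.0]
ft_force: [-0.5, -1.0, 0.5]
width: 0.0
```

Call:
{"op": "arm_command", "data": {"commands": [[[0.0002, 0.004, 0, 0, 0, 0, 0.0], [0.0002, 0.004, 0, 0, 0, 0, 0.0], [0.0002, 0.003, 0, 0, 0, 0, 0.0], [0, 0, 0, 0, 0, 0, 0.0]]]}}

```text
time: 28.85
ee_pos: [0.6126, 0.0134, 0.072]
eef_rot: [-2.167, 2.274, 0.0]
ft_force: [-0.4, 0.7, -1.1]
width: 0.0001
```

Call:
{"op": "arm_command", "data": {"commands": [[[0.0001, 0.002, 0, 0, 0, 0, 0.0], [0.0001, 0.002, 0, 0, 0, 0, 0.0], [0, 0, 0, 0, 0, 0, 0.0]]]}}

```text
time: 29.15
ee_pos: [0.6125, 0.0137, 0.0721]
eef_rot: [2.161, -2.274, 0.006]
ft_force: [-1.7, -17.0, 1.8]
width: 0.0
```

```bash
python3 look.py 15 | grep -A20 top; python3 - <<'E'
from h import *
p=snap("top");save(p,"t15",(220,110,440,260),3.5)
E
```

```text
top
  in tray [0.653  0.1637 0.1111] [0.6532 0.1643] [0.027 0.029] 85
  in tray [0.5753 0.1678 0.1112] [0.5754 0.168 ] [0.026 0.029] 85
  in tray [0.5715 0.1003 0.1108] [0.572  0.0999] [0.023 0.012] 32
scene
[0.5783 0.0603 0.0642] [0.5789 0.0591] [0.021 0.008] 17
[0.5456 0.1079 0.064 ] [0.5441 0.1083] [0.012 0.024] 19
[0.5784 0.1322 0.0636] [0.5777 0.1318] [0.031 0.007] 23
[0.6508 0.0567 0.0638] [0.6506 0.0564] [0.019 0.008] 16
[0.6187 0.1036 0.0647] [0.6173 0.1042] [0.008 0.021] 19
[0.6528 0.1286 0.0633] [0.6526 0.1289] [0.02  0.007] 17
  in tray [0.5762 0.0931 0.1103] [0.5748 0.093 ] [0.03  0.029] 68
  in tray [0.6509 0.0912 0.1102] [0.651  0.0893] [0.029 0.029] 77
  in tray [0.5794 0.1693 0.1102] [0.5788 0.1689] [0.03  0.027] 74
  in tray [0.6564 0.1652 0.1103] [0.6568 0.1649] [0.03  0.029] 78
```

View pics/s15.png

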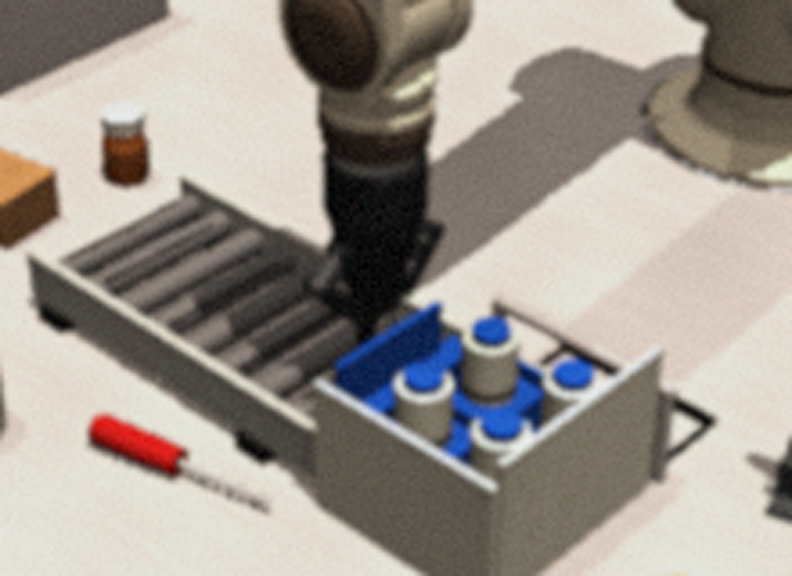

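View pics/t15.png

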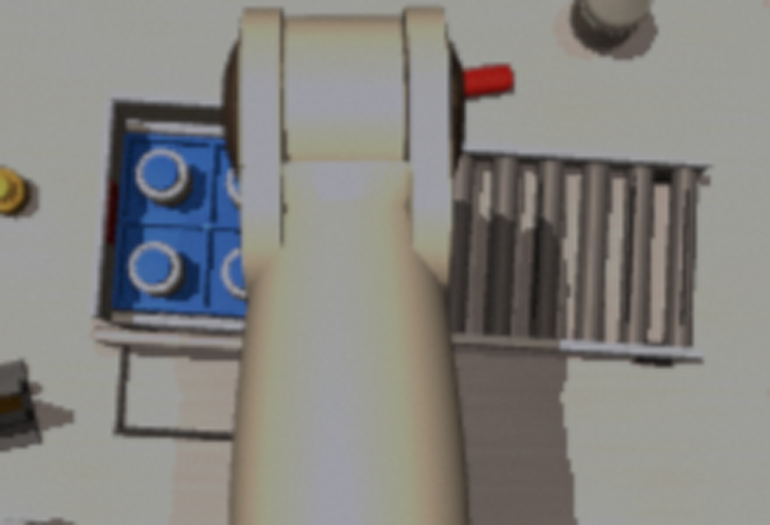

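Call:
{"op": "arm_command", "data": {"commands": [[[-0.0005, -0.01, 0, 0, 0, 0, 0.0], [-0.001, -0.025, 0, 0, 0, 0, 0.0], [0, 0, 0.05, 0, 0, 0, 0.0], [0, 0, 0.05, 0, 0, 0, 0.0], [-0.02, 0.03, 0.05, 0, 0, 0, 0.03]]]}}

```text
time: 29.85
ee_pos: [0.5957, 0.0045, 0.2146]
eef_rot: [-2.163, 2.277, -0.001]
ft_force: [1.2, 0.1, -0.8]
width: 0.0132
```

Call:
{"op": "arm_command", "data": {"commands": [[[-0.03, 0.04, 0.04, 0, 0, 0, 0.04], [-0.03, 0.045, 0, 0, 0, 0, 0.04], [-0.03, 0.045, 0, 0, 0, 0, 0.04], [-0.03, 0.045, 0, 0, 0, 0, 0.04], [-0.02, 0.045, 0, 0, 0, 0, 0.04]]]}}

```text
time: 30.35
ee_pos: [0.4668, 0.2084, 0.2444]
eef_rot: [-2.166, 2.274, 0.0]
ft_force: [2.1, 1.0, -1.4]
width: 0.0397
```

Call:
{"op": "arm_command", "data": {"commands": [[[0, 0.045, 0.0, 0, 0, 0, 0.04], [0, 0.03, 0, 0, 0, 0, 0.04], [0, 0, 0, 0, 0, 0, 0.04], [0, 0, 0, 0, 0, 0, 0.04]]]}}

```text
time: 30.75
ee_pos: [0.4681, 0.2827, 0.2436]
eef_rot: [2.168, -2.273, -0.001]
ft_force: [-0.2, -0.7, -0.1]
width: 0.0396
```

```bash
python3 - <<'E'
from h import *
import pickle
o=ctrl.get_obs();print(o["ee_pos"].round(4),o["qpos"].round(3),o["ft_force"].round(1),o["width"])
for n in("wrist","top","scene"):
    p=snap(n);save(p,n+"16",None,1.25);pickle.dump(p,open(n+"16.pkl","wb"))
    X=cloud(p).reshape(-1,3);X=X[~np.isnan(X[:,0])]
    m=(abs(X[:,2]-.156)<.006)&(X[:,0]>.38)&(X[:,0]<.52)&(X[:,1]>.25)&(X[:,1]<.45)
    q=X[m];
    if len(q)<10: print(n,len(q)); continue
    c=np.polyfit(q[:,1],q[:,0],1);r=q[:,0]-np.polyval(c,q[:,1]);k=abs(r)<.008;q=q[k];c=np.polyfit(q[:,1],q[:,0],1)
    print(n,len(q),c,q[:,1].min(),q[:,1].max(),q[:,2].mean(),np.std(q[:,0]-np.polyval(c,q[:,1])))
E
```

```text
[0.4681 0.2827 0.2436] [ 0.543  0.085  0.198  1.684  0.    -0.981] [-0.2 -0.7 -0.1] 0.03958989713260956
wrist 1545 [-0.24390613  0.53647918] 0.2917543433138525 0.40449628399139653 0.15678554123390415 0.0036351457113124462
top 29 [-0.23177665  0.53243554] 0.2940650454098097 0.310203850378025 0.15516817634329588 0.003534412823808287
scene 200 [-0.24365906  0.5417168 ] 0.29455276610328984 0.41171382445139304 0.15450987273690944 0.00397130037744368
```

View pics/wrist16.png

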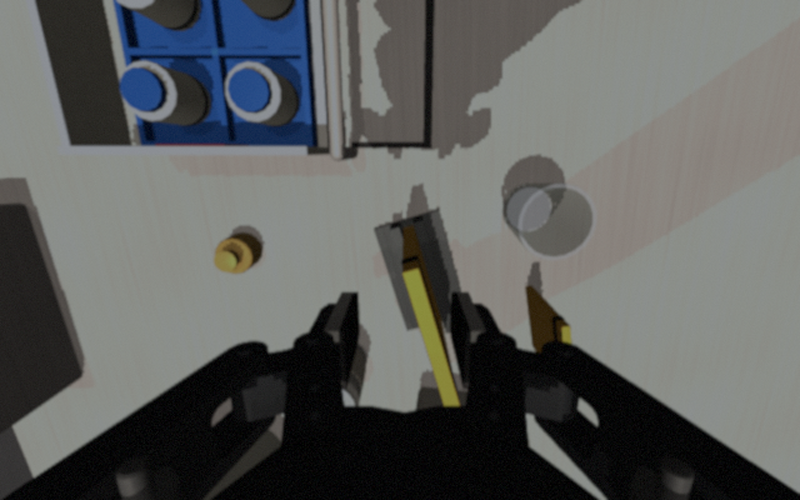

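View pics/top16.png

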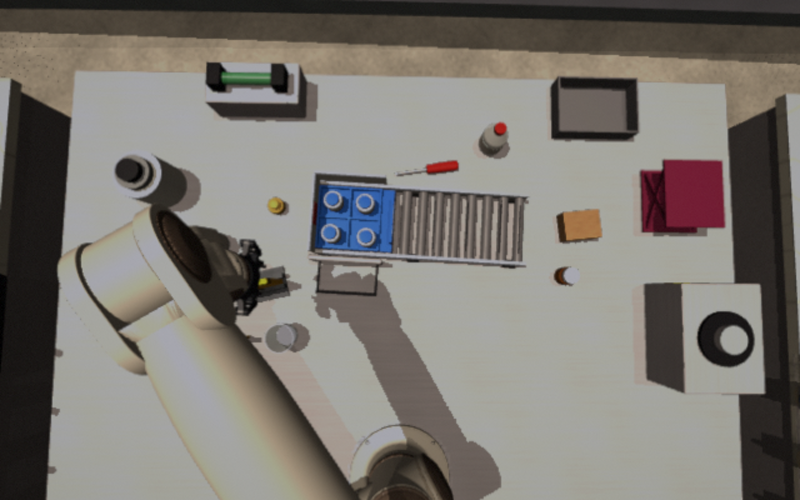

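Call:
{"op": "arm_command", "data": {"commands": [[[-0.006, 0.035, 0, 0, 0, 0.145, 0.04], [-0.01, 0.035, 0, 0, 0, 0.142, 0.04], [0, 0, -0.035, 0, 0, 0, 0.04], [0, 0, 0, 0, 0, 0, 0.04], [0, 0, 0, 0, 0, 0, 0.04]]]}}

```text
time: 31.4
ee_pos: [0.4523, 0.351, 0.2091]
eef_rot: [2.467, -1.943, -0.0]
ft_force: [0.4, 0.1, 0.7]
width: 0.0399
```

```bash
python3 - <<'E'
from h import *
import pickle
o=ctrl.get_obs();print(o["ee_pos"].round(4),o["eef_rot"].round(3),o["qpos"].round(3),o["ft_force"].round(1),o["width"])
for n in("wrist","scene"):
    p=snap(n);save(p,n+"17",None,1.25);pickle.dump(p,open(n+"17.pkl","wb"))
    X=cloud(p).reshape(-1,3);X=X[~np.isnan(X[:,0])]
    m=(abs(X[:,2]-.156)<.006)&(X[:,0]>.38)&(X[:,0]<.52)&(X[:,1]>.25)&(X[:,1]<.45)
    q=X[m];
    if len(q)<10: print(n,len(q)); continue
    c=np.polyfit(q[:,1],q[:,0],1);r=q[:,0]-np.polyval(c,q[:,1]);k=abs(r)<.008;q=q[k];c=np.polyfit(q[:,1],q[:,0],1)
    print(n,len(q),c,np.polyval(c,.353),q[:,1].min(),q[:,1].max(),q[:,2].mean(),np.std(q[:,0]-np.polyval(c,q[:,1])))
save(p,"sc17",(380,150,540,300),4)
E
```

```text
[0.4523 0.351  0.2091] [ 2.467 -1.943 -0.   ] [ 0.66   0.136  0.186  1.622 -0.    -1.148] [0.4 0.1 0.7] 0.03993968108431082
wrist 2539 [-0.24320448  0.5364329 ] 0.4505817198318048 0.29198855678254376 0.409838317647065 0.1571422399624489 0.003572486668602835
scene 188 [-0.23720569  0.53965422] 0.4559206122954041 0.29515277020902786 0.41094027262218424 0.15456416329948483 0.0039118233506279885
```

View pics/wrist17.png

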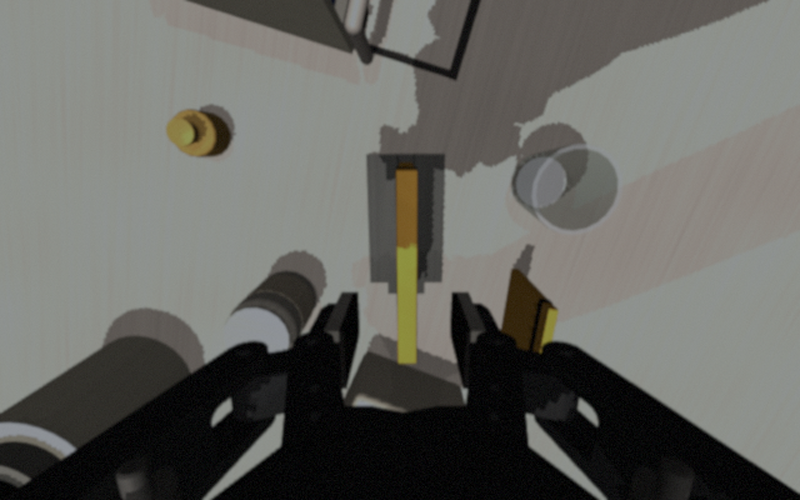

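View pics/sc17.png

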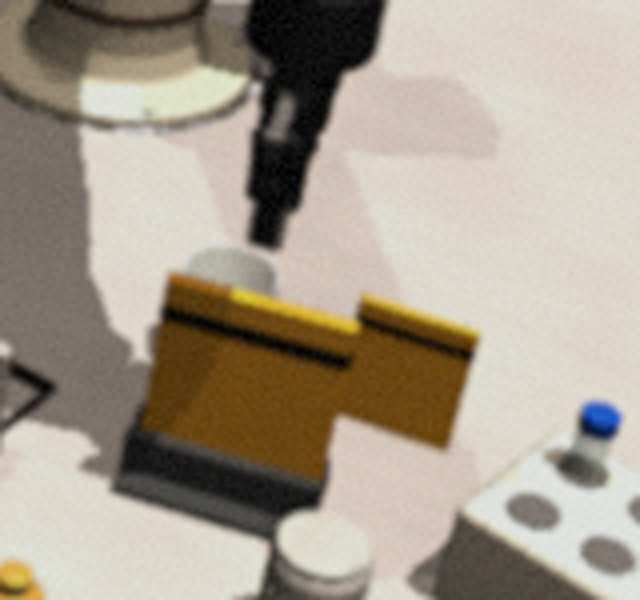

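Call:
{"op": "arm_command", "data": {"commands": [[[0, 0.001, -0.03, 0, 0, 0, 0.04], [0, 0, -0.03, 0, 0, 0, 0.04], [0, 0, -0.018, 0, 0, 0, 0.04], [0, 0, 0, 0, 0, 0, 0.04], [0, 0, 0, 0, 0, 0, 0.025]]]}}

```text
time: 32.0
ee_pos: [0.453, 0.3531, 0.1326]
eef_rot: [-2.468, 1.942, -0.001]
ft_force: [-0.3, 0.1, 1.2]
width: 0.027
```

Call:
{"op": "arm_command", "data": {"commands": [[[0, 0, 0, 0, 0, 0, 0.018], [0, 0, 0, 0, 0, 0, 0.005], [0, 0, 0, 0, 0, 0, 0.005], [0, 0, 0, 0, 0, 0, 0.005], [0, 0, 0, 0, 0, 0, 0.005]]]}}

```text
time: 32.5
ee_pos: [0.4527, 0.3536, 0.1331]
eef_rot: [-2.468, 1.94, -0.001]
ft_force: [-2.2, -1.5, 6.9]
width: 0.0111
```

Call:
{"op": "arm_command", "data": {"commands": [[[0, 0, 0.03, 0, 0, 0, 0.005], [0, 0, 0.04, 0, 0, 0, 0.005], [0, 0, 0.04, 0, 0, 0, 0.005], [0, 0, 0, 0, 0, 0, 0.005]]]}}

```text
time: 32.9
ee_pos: [0.4535, 0.3541, 0.2471]
eef_rot: [-2.463, 1.936, -0.003]
ft_force: [0.6, 0.2, -5.3]
width: 0.0108
```

```bash
python3 - <<'E'
from h import *
import pickle
o=ctrl.get_obs();print(o["ee_pos"].round(4),o["eef_rot"].round(3),o["qpos"].round(3),o["ft_force"].round(1),o["width"])
p=pickle.load(open("wrist16.pkl","rb"))
save(p,"rail16",(230,0,370,140),5)
X=cloud(p)
for v in (10,40,70,100):
    print(v,[(u,X[v,u].round(4).tolist()) for u in range(252,288,3)])
for v in (10,40,70,100):
    print(v,[(u,X[v,u].round(4).tolist()) for u in range(330,356,3)])
E
```

```text
[0.4535 0.3541 0.2471] [-2.463  1.936 -0.003] [ 0.663  0.147  0.273  1.688 -0.    -1.146] [ 0.6  0.2 -5.3] 0.010798898728122399
10 [(252, [0.5326, 0.1016, 0.0596]), (255, [0.5292, 0.1024, 0.0613]), (258, [0.521, 0.1121, 0.0893]), (261, [0.5175, 0.1137, 0.0935]), (264, [0.515, 0.1133, 0.092]), (267, [0.5124, 0.113, 0.0908]), (270, [0.51, 0.1124, 0.0885]), (273, [0.5195, 0.0827, 0.0012]), (276, [0.5159, 0.083, 0.0014]), (279, [0.5121, 0.0836, 0.0027]), (282, [0.5088, 0.083, 0.0005]), (285, [0.505, 0.0838, 0.0022])]
40 [(252, [0.5359, 0.1288, 0.0593]), (255, [0.5325, 0.1293, 0.0606]), (258, [0.5297, 0.1291, 0.0591]), (261, [0.5204, 0.1378, 0.0921]), (264, [0.5176, 0.1379, 0.092]), (267, [0.5146, 0.1382, 0.0926]), (270, [0.5123, 0.1375, 0.0895]), (273, [0.5227, 0.1148, 0.0007]), (276, [0.5187, 0.1154, 0.0024]), (279, [0.5153, 0.1152, 0.0009]), (282, [0.5115, 0.1156, 0.0017]), (285, [0.5077, 0.1161, 0.0029])]
70 [(252, [0.5389, 0.1578, 0.0608]), (255, [0.5357, 0.158, 0.0611]), (258, [0.5326, 0.1581, 0.0604]), (261, [0.5235, 0.1634, 0.0905]), (264, [0.5202, 0.1639, 0.0927]), (267, [0.5173,
[... 1110 characters left out ...]
348, [0.4304, 0.1195, 0.0017]), (351, [0.4268, 0.1198, 0.002]), (354, [0.4231, 0.1199, 0.0018])]
70 [(330, [0.4539, 0.1522, 0.0009]), (333, [0.4502, 0.1525, 0.0015]), (336, [0.4463, 0.1524, -0.0001]), (339, [0.4428, 0.1535, 0.0051]), (342, [0.4394, 0.1544, 0.0097]), (345, [0.4358, 0.1547, 0.0107]), (348, [0.4314, 0.1536, 0.0026]), (351, [0.4274, 0.1534, 0.0001]), (354, [0.4237, 0.1538, 0.0014])]
100 [(330, [0.4555, 0.188, 0.0006]), (333, [0.4516, 0.1883, 0.0013]), (336, [0.4477, 0.1885, 0.0018]), (339, [0.4444, 0.1893, 0.0109]), (342, [0.4405, 0.1894, 0.0102]), (345, [0.4366, 0.1895, 0.0088]), (348, [0.4321, 0.1892, 0.0009]), (351, [0.4284, 0.1895, 0.0026]), (354, [0.4242, 0.1895, -0.0003])]
```

View pics/rail16.png

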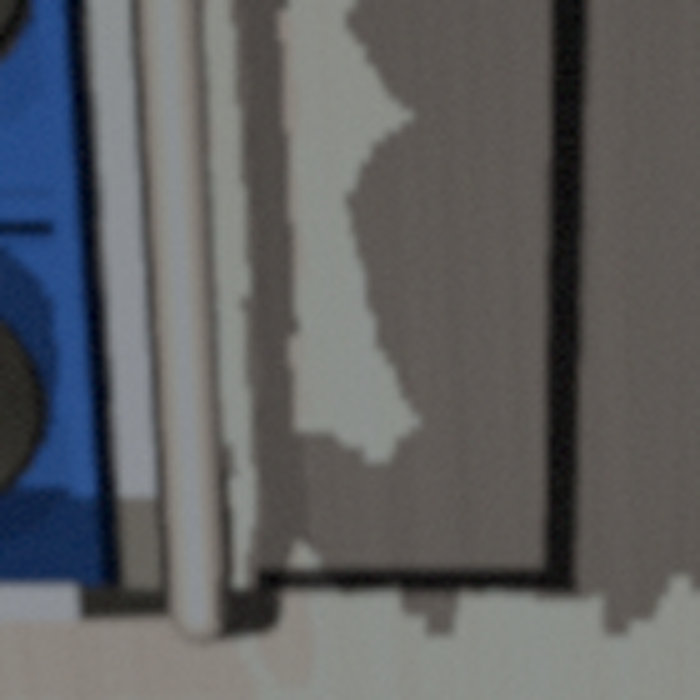

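```bash
python3 - <<'E'
from h import *
import pickle
for n in("wrist16","top16","top0","scene0","scene17"):
    p=pickle.load(open(n+".pkl","rb"));X=cloud(p).reshape(-1,3);X=X[~np.isnan(X[:,0])]
    xl=X[:,0]-.0485*(X[:,1]-.135)
    q=X[(abs(X[:,2]-.09)<.006)&(xl>.505)&(xl<.526)&(X[:,1]>-.03)&(X[:,1]<.24)]
    l=X[(X[:,2]>.0055)&(X[:,2]<.013)&(xl>.425)&(xl<.448)&(X[:,1]>0)&(X[:,1]<.25)]
    for nm,s in(("rail",q),("lip",l)):
        if len(s)>8: print(n,nm,len(s),np.sort(s[:,1])[[1,-2]].round(4),"x@.135",np.median(s[:,0]-.0485*(s[:,1]-.135)).round(4))
E
```

```text
wrist16 rail 1577 [0.1047 0.2175] x@.135 0.5158
wrist16 lip 792 [0.0792 0.2102] x@.135 0.4381
top16 rail 239 [0.0515 0.2188] x@.135 0.5165
top16 lip 122 [0.028  0.2131] x@.135 0.4375
top0 rail 236 [0.0515 0.2194] x@.135 0.5165
top0 lip 120 [0.0651 0.2258] x@.135 0.4381
scene0 rail 166 [0.0523 0.2193] x@.135 0.5216
scene0 lip 37 [0.0104 0.212 ] x@.135 0.4429
scene17 rail 170 [0.0518 0.2185] x@.135 0.5213
scene17 lip 34 [0.0746 0.2135] x@.135 0.4411
```

Call:
{"op": "arm_command", "data": {"commands": [[[0, -0.02, 0.03, 0, 0, -0.1, 0.005], [0.01, -0.04, 0.02, 0, 0, -0.1, 0.005], [0.01, -0.04, 0.0, 0, 0, -0.087, 0.005], [0.015, -0.04, 0, 0, 0, 0, 0.005], [0.015, -0.04, 0, 0, 0, 0, 0.005]]]}}

```text
time: 33.4
ee_pos: [0.5025, 0.1717, 0.2902]
eef_rot: [2.167, -2.274, -0.0]
ft_force: [0.1, 0.3, -5.6]
width: 0.0109
```

Call:
{"op": "arm_command", "data": {"commands": [[[0.012, -0.037, 0, 0, 0, 0, 0.005], [0, 0, 0, 0, 0, 0, 0.005], [0, 0, 0, 0, 0, 0, 0.005]]]}}

```text
time: 33.7
ee_pos: [0.5144, 0.1354, 0.29]
eef_rot: [2.164, -2.276, -0.001]
ft_force: [-0.1, 0.6, -4.1]
width: 0.0108
```

```bash
python3 - <<'E'
from h import *
import pickle
o=ctrl.get_obs();print(o["ee_pos"].round(4),o["eef_rot"].round(3),o["qpos"].round(3),o["ft_force"].round(1),o["width"])
for n in("wrist","scene"):
    p=snap(n);save(p,n+"18",None,1.25);pickle.dump(p,open(n+"18.pkl","wb"))
    for r in ctrl.regions_of("plate",p)[:2]:
        P=cloud(p)[r["pixels"]];P=P[~np.isnan(P[:,0])];print(n,r["conf"],np.percentile(P,[2,50,98],axis=0).round(3).tolist())
save(p,"sc18",(300,110,480,260),4)
E
```

```text
[0.5144 0.1354 0.29  ] [ 2.164e+00 -2.276e+00 -1.000e-03] [ 0.257  0.076  0.28   1.776  0.    -1.263] [-0.1  0.6 -4.1] 0.010785136104646376
wrist 0.78 [[0.507, 0.073, 0.266], [0.514, 0.11, 0.314], [0.52, 0.165, 0.316]]
wrist 0.43 [[0.322, 0.424, 0.002], [0.323, 0.433, 0.012], [0.325, 0.443, 0.023]]
scene 0.92 [[0.514, 0.077, 0.167], [0.521, 0.143, 0.242], [0.526, 0.196, 0.313]]
scene 0.55 [[0.265, 0.375, -0.0], [0.326, 0.413, 0.053], [0.335, 0.45, 0.1]]
```

View pics/wrist18.png

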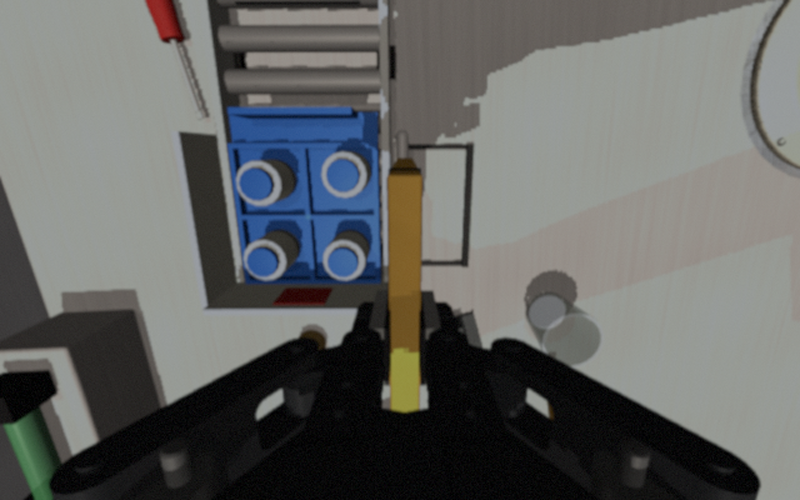

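View pics/sc18.png

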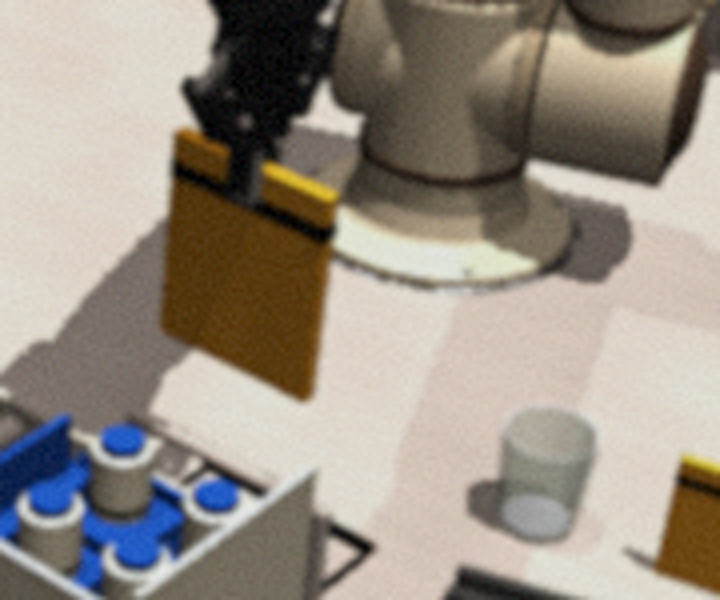

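Call:
{"op": "arm_command", "data": {"commands": [[[0, 0, 0, 0.0067, 0.139, 0, 0.005], [0, 0, 0, 0.0067, 0.139, 0, 0.005], [0, 0, 0, 0.0067, 0.139, 0, 0.005], [0, 0, 0, 0.0067, 0.139, 0, 0.005], [0, 0, 0, 0, 0, 0, 0.005]]]}}

```text
time: 34.4
ee_pos: [0.5056, 0.1362, 0.2657]
eef_rot: [1.873, -1.968, -0.551]
ft_force: [-0.4, 0.5, -6.6]
width: 0.011
```

Call:
{"op": "arm_command", "data": {"commands": [[[0, 0, 0, 0, 0, 0, 0.005], [0, 0, 0, 0, 0, 0, 0.005]]]}}

```text
time: 34.6
ee_pos: [0.5022, 0.1357, 0.275]
eef_rot: [1.881, -1.975, -0.543]
ft_force: [0.3, 0.2, -4.6]
width: 0.0106
```

```bash
cat > pl.py <<'E'
from h import *
import sys
o=ctrl.get_obs();print(o["ee_pos"].round(4),o["qpos"].round(3),o["ft_force"].round(1),o["width"])
Rt=Ro.from_rotvec(o["eef_rot"]).as_matrix();yh=np.array([.0485,.9988,0]);xh=np.array([.9988,-.0485,0])
z=-Rt[:,2];print("tilt deg",np.degrees(np.arctan2(z@xh,z[2])),"lat",np.degrees(z@yh),"jaw.yh",Rt[:,1]@yh)
M=np.array([.518,.1353,0])
for dep in(.127,):
    org=o["ee_pos"]-z*dep; n=np.cross(yh,z); c=org+.006*n
    d=org-M; e=c-M
    print("origin loc",d@xh,d@yh,org[2],"corner",e@xh,e@yh,c[2])
    r=np.array([.518,.1353,.085])-c
    print("gap to rail (mm)",1000*(r@n-.006))
p=snap("scene");save(p,"s"+sys.argv[1],(280,110,480,290),4)
p=snap("wrist");save(p,"w"+sys.argv[1],None,1.25)
E
python3 pl.py 19
```

```text
[0.5022 0.1357 0.275 ] [ 0.194  0.572  0.761  2.278  0.127 -1.361] [ 0.3  0.2 -4.6] 0.010564765834443565
tilt deg 30.47729957431532 lat -0.28697167486893066 jaw.yh -0.0009283393573712015
origin loc -0.08022262599626631 0.00030541050534443176 0.16559606945408784 corner -0.07505198005696508 0.00030541050534444407 0.1625529440656935
gap to rail (mm) 98.01475352902709
```

View pics/s19.png

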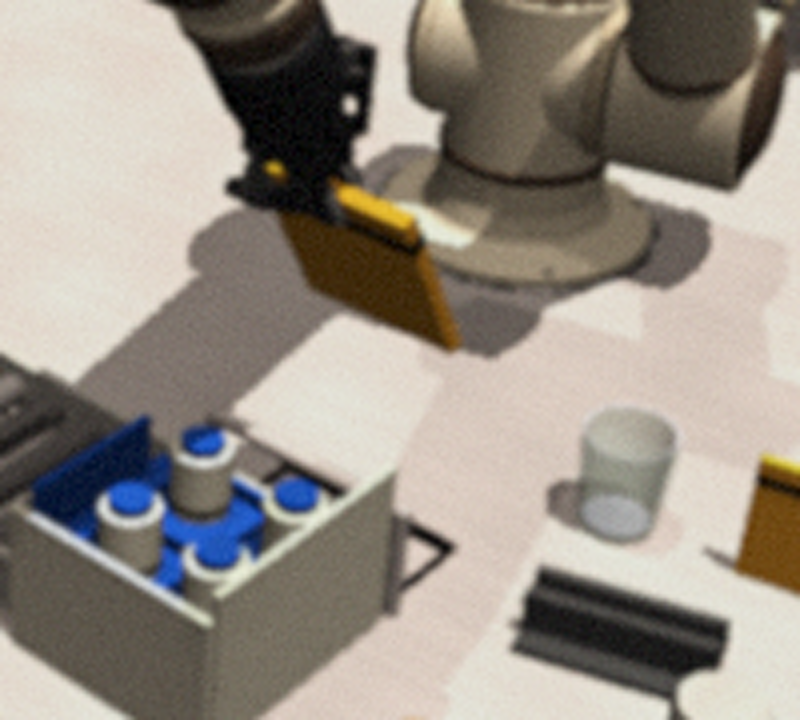

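Call:
{"op": "arm_command", "data": {"commands": [[[0.003, 0, -0.03, 0, 0, 0, 0.005], [0.004, 0, -0.03, 0, 0, 0, 0.005], [0.004, 0, -0.03, 0, 0, 0, 0.005], [0, 0, 0, 0, 0, 0, 0.005], [0, 0, 0, 0, 0, 0, 0.005]]]}}

```text
time: 35.2
ee_pos: [0.5134, 0.1354, 0.185]
eef_rot: [1.879, -1.975, -0.545]
ft_force: [-0.0, -0.3, -5.1]
width: 0.0109
```

```bash
python3 pl.py 20
```

```text
[0.5134 0.1354 0.185 ] [ 0.19   0.561  0.568  2.098  0.126 -1.364] [-0.  -0.3 -5.1] 0.01093711128016311
tilt deg 30.605260588216524 lat -0.31678096122873955 jaw.yh -0.00017122501137101072
origin loc -0.06927393359839426 0.0005597937359658309 0.07564756827549134 corner -0.06411011096023861 0.0005597937359658428 0.07259291064778231
gap to rail (mm) 42.861527328233386
```

View pics/s20.png

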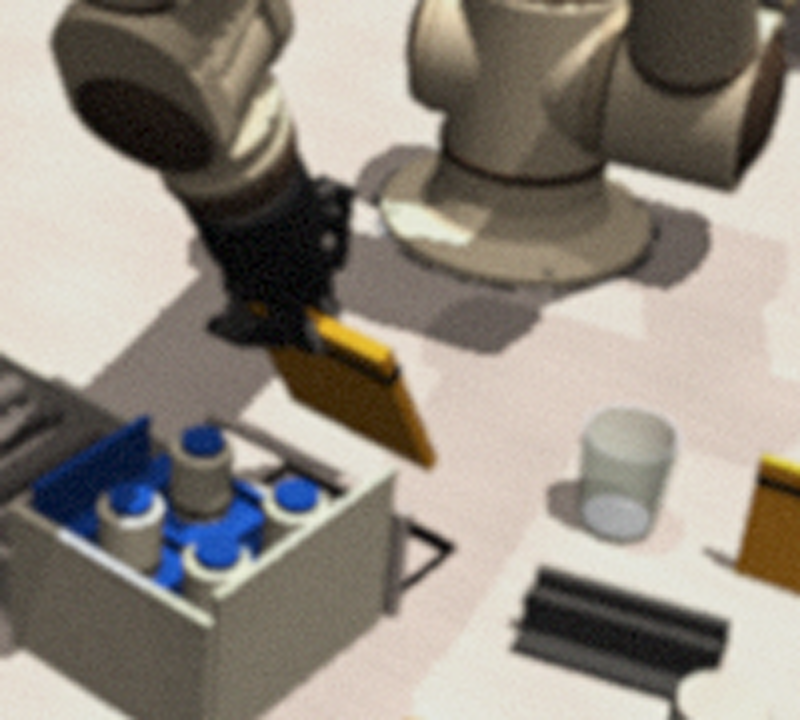

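View pics/w20.png

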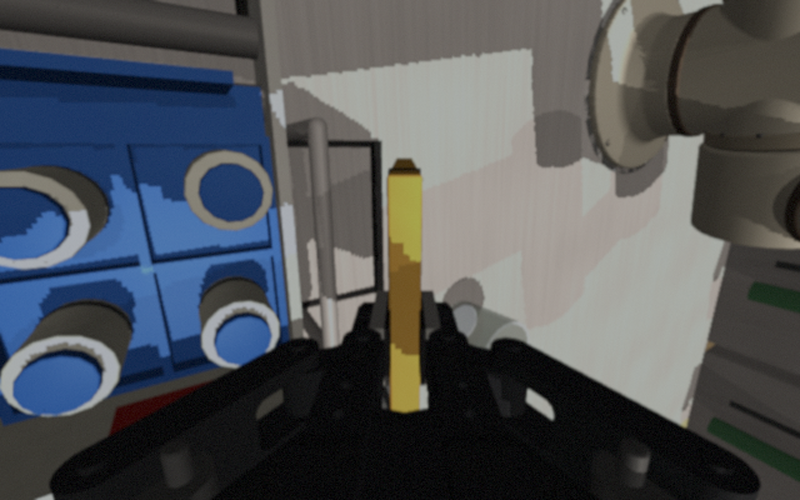

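Call:
{"op": "arm_command", "data": {"commands": [[[0.002, 0, -0.025, 0, 0, 0, 0.005], [0.001, 0, -0.02, 0, 0, 0, 0.005], [0, 0, -0.015, 0, 0, 0, 0.005], [0, 0, 0, 0, 0, 0, 0.005], [0, 0, 0, 0, 0, 0, 0.005]]]}}

```text
time: 35.8
ee_pos: [0.5171, 0.1354, 0.1241]
eef_rot: [1.878, -1.975, -0.546]
ft_force: [-0.1, -0.4, -5.6]
width: 0.0104
```

```bash
python3 pl.py 21
```

```text
[0.5171 0.1354 0.1241] [ 0.189  0.569  0.462  1.985  0.126 -1.365] [-0.1 -0.4 -5.6] 0.010408305719002083
tilt deg 30.624870879573038 lat -0.32173261633060013 jaw.yh -6.242978461860333e-06
origin loc -0.06560386542526885 0.0007698313735560282 0.014792217287713127 corner -0.06044109106314931 0.0007698313735560135 0.011735793858913317
gap to rail (mm) 8.688621771837887
```

View pics/s21.png

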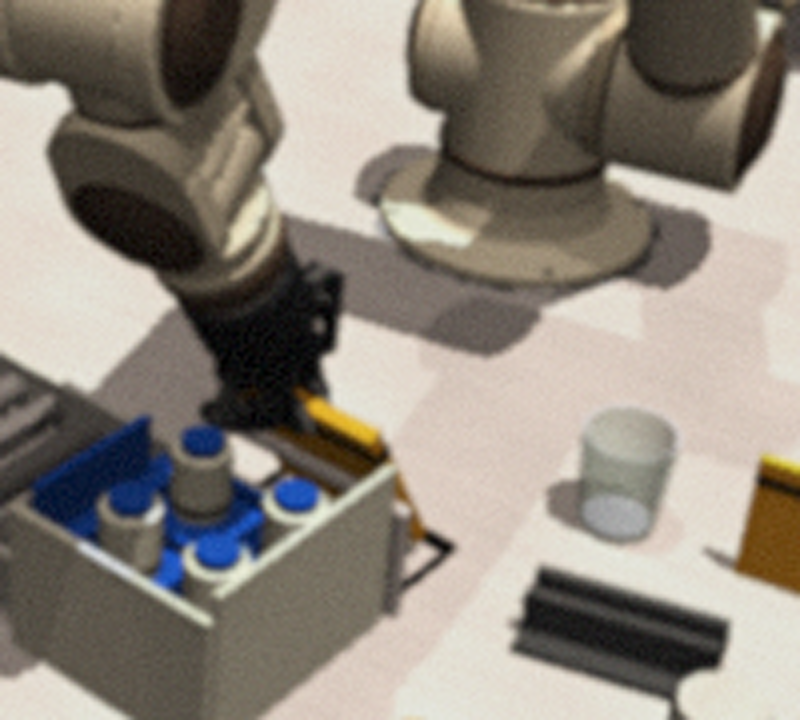

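View pics/w21.png

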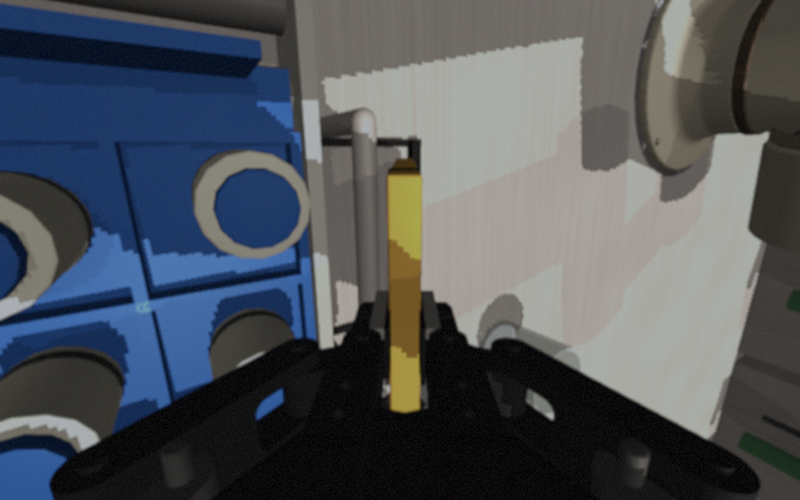

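```bash
python3 - <<'E'
from h import *
p=snap("wrist");X=cloud(p)
for (u,v) in((380,300),(372,320),(355,345),(310,343),(300,350),(285,352),(250,365),(210,385),(150,410),(90,450),(60,470)):
    print((u,v),X[int(v/1.25),int(u/1.25)].round(3))
p=snap("scene");
from pots import heads
for r in heads(p,.106,.115,(.5,.72,0,.3)): print(r)
E
```

```text
(380, 300) [0.533 0.122 0.135]
(372, 320) [0.543 0.122 0.147]
(355, 345) [0.555 0.121 0.16 ]
(310, 343) [0.566 0.12  0.152]
(300, 350) [0.569 0.12  0.154]
(285, 352) [0.574 0.119 0.154]
(250, 365) [0.583 0.119 0.155]
(210, 385) [0.593 0.118 0.16 ]
(150, 410) [0.628 0.188 0.054]
(90, 450) [0.613 0.117 0.171]
(60, 470) [0.617 0.117 0.174]
(array([0.5708, 0.087 , 0.1101]), array([0.5701, 0.0872]), array([0.029, 0.028]), 60)
(array([0.651 , 0.0912, 0.1104]), array([0.6506, 0.0894]), array([0.031, 0.03 ]), 72)
(array([0.579 , 0.1692, 0.1104]), array([0.5785, 0.1686]), array([0.029, 0.031]), 73)
(array([0.6566, 0.1652, 0.1102]), array([0.6569, 0.165 ]), array([0.029, 0.029]), 79)
```

```bash
python3 - <<'E'
from h import *
from pots import heads
import pickle
for n in("top16","scene16","scene17","scene18"):
    p=pickle.load(open(n+".pkl","rb"))
    print(n,[ (r[0].tolist(),r[1].tolist()) for r in heads(p,.104,.118,(.5,.72,0,.3))])
E
```

```text
top16 [([0.6535, 0.1637, 0.111], [0.655, 0.1646]), ([0.6477, 0.0901, 0.1107], [0.6491, 0.0916]), ([0.5751, 0.1678, 0.1111], [0.5744, 0.1682]), ([0.5679, 0.0859, 0.1107], [0.5671, 0.0861])]
scene16 [([0.5714, 0.0872, 0.1097], [0.5685, 0.0866]), ([0.6513, 0.0913, 0.1102], [0.6496, 0.0911]), ([0.5789, 0.1688, 0.1098], [0.5785, 0.1681]), ([0.6564, 0.1648, 0.1099], [0.6562, 0.164])]
scene17 [([0.5721, 0.0875, 0.1103], [0.5706, 0.087]), ([0.651, 0.0913, 0.11], [0.649, 0.0908]), ([0.5792, 0.1686, 0.1098], [0.5777, 0.1673]), ([0.6569, 0.1654, 0.1101], [0.6569, 0.1638])]
scene18 [([0.5717, 0.0875, 0.1101], [0.5705, 0.0864]), ([0.6515, 0.0916, 0.1105], [0.6505, 0.0903]), ([0.5794, 0.1692, 0.1102], [0.5785, 0.1685]), ([0.6563, 0.165, 0.1098], [0.6553, 0.1648])]
```

Call:
{"op": "arm_command", "data": {"commands": [[[0.001, 0, -0.006, 0, 0, 0, 0.005], [0, 0, -0.004, 0, 0, 0, 0.005], [0, 0, 0, 0, 0, 0, 0.005], [0, 0, 0, 0, 0, 0, 0.005]]]}}

```text
time: 36.4
ee_pos: [0.5182, 0.1353, 0.1129]
eef_rot: [1.878, -1.974, -0.546]
ft_force: [1.9, -0.8, -2.9]
width: 0.0105
```

```bash
python3 pl.py 22
```

```text
[0.5182 0.1353 0.1129] [ 0.189  0.573  0.447  1.965  0.126 -1.365] [ 1.9 -0.8 -2.9] 0.010530825539482301
tilt deg 30.6489262364437 lat -0.3219067030689217 jaw.yh 0.00016607228916689268
origin loc -0.06458012808697905 0.0007151825081672994 0.003616344811394681 corner -0.05941863747715836 0.0007151825081672864 0.0005577540639973714
gap to rail (mm) 2.07144511511137
```

Call:
{"op": "arm_command", "data": {"commands": [[[0.001, 0, -0.001, 0, 0, 0, 0.005], [0.001, 0, 0, 0, 0, 0, 0.005], [0, 0, 0, 0, 0, 0, 0.005], [0, 0, 0, 0, 0, 0, 0.005]]]}}

```text
time: 36.9
ee_pos: [0.5191, 0.1353, 0.1122]
eef_rot: [1.876, -1.973, -0.548]
ft_force: [-4.3, -1.6, 2.2]
width: 0.0106
```

```bash
python3 pl.py 23
```

```text
[0.5191 0.1353 0.1122] [ 0.188  0.579  0.452  1.968  0.126 -1.366] [-4.3 -1.6  2.2] 0.010565207304411895
tilt deg 30.802968386128764 lat -0.295752242762828 jaw.yh 0.00023270482922526278
origin loc -0.06392418932710923 0.0007360022237330475 0.003140420018477655 corner -0.05877092773407309 0.0007360022237330474 6.795541910918764e-05
gap to rail (mm) 0.987548423244452
```

View pics/w23.png

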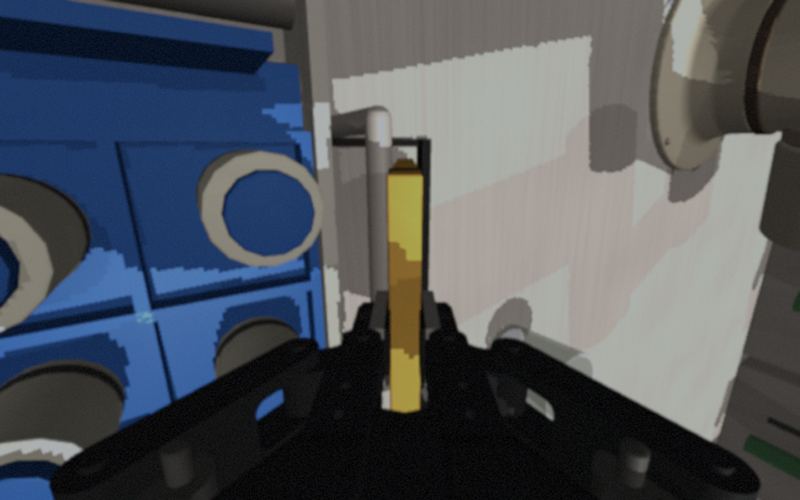

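Call:
{"op": "arm_command", "data": {"commands": [[[0, 0, 0, 0, 0, 0, 0.014], [0, 0, 0, 0, 0, 0, 0.02], [0, 0, 0, 0, 0, 0, 0.026], [0, 0, 0, 0, 0, 0, 0.03], [0, 0, 0, 0, 0, 0, 0.03]]]}}

```text
time: 37.5
ee_pos: [0.5201, 0.1354, 0.1118]
eef_rot: [1.878, -1.974, -0.546]
ft_force: [-0.1, -0.5, -0.4]
width: 0.0304
```

```bash
python3 pl.py 24
```

```text
[0.5201 0.1354 0.1118] [ 0.188  0.579  0.453  1.966  0.125 -1.366] [-0.1 -0.5 -0.4] 0.030368620753672627
tilt deg 30.653574419649388 lat -0.3148273215846676 jaw.yh 4.401521272579212e-05
origin loc -0.06262075099694243 0.0008921941062890819 0.0025929719653471905 corner -0.05745950498888834 0.0008921941062890846 -0.00046603961830039495
gap to rail (mm) -0.14420500004437736
```

View pics/w24.png

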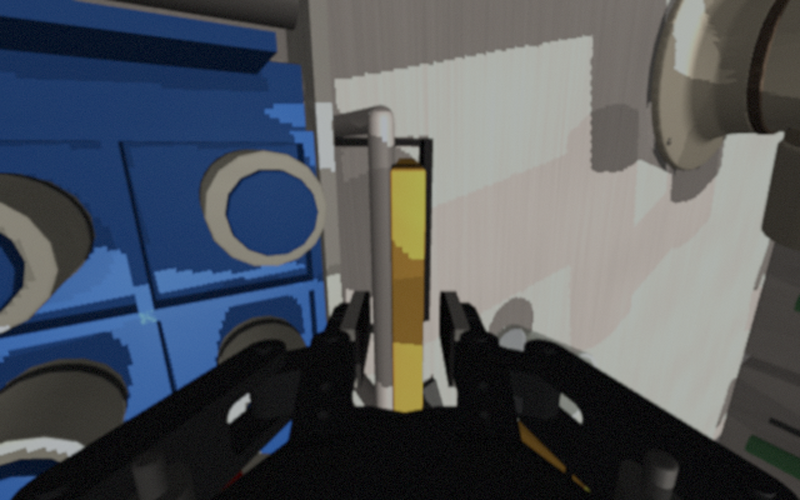

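View pics/s24.png

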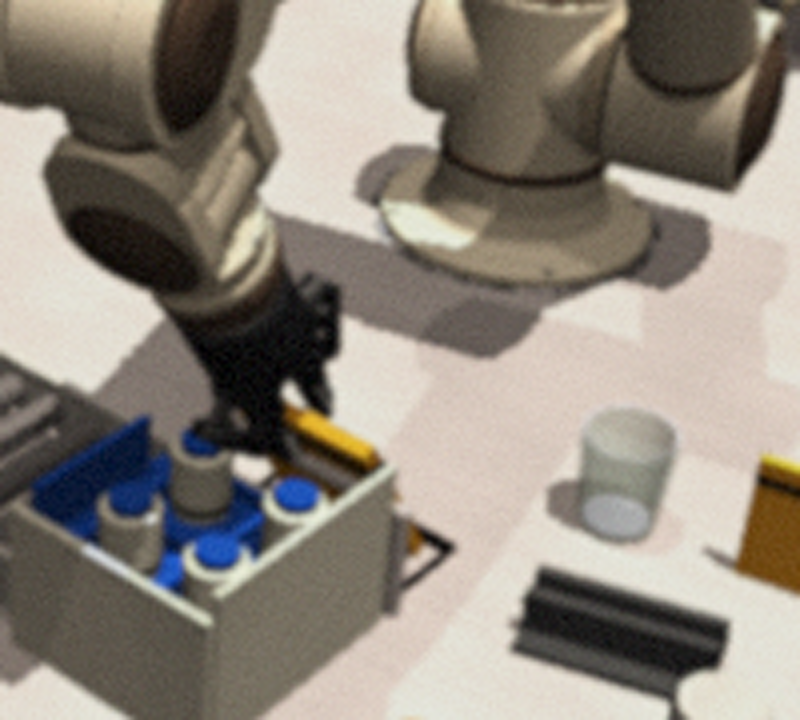

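Call:
{"op": "arm_command", "data": {"commands": [[[0.01, -0.0005, 0.017, 0, 0, 0, 0.03], [0.02, -0.001, 0.034, 0, 0, 0, 0.03], [0.025, -0.001, 0.043, 0, 0, 0, 0.03], [0.025, -0.001, 0.043, 0, 0, 0, 0.03], [0, 0, 0.03, 0, 0, 0, 0.03]]]}}

```text
time: 38.1
ee_pos: [0.5732, 0.13, 0.2384]
eef_rot: [1.903, -2.007, -0.519]
ft_force: [-0.3, 0.1, -0.0]
width: 0.03
```

Call:
{"op": "arm_command", "data": {"commands": [[[0, -0.04, 0.03, -0.007, -0.139, 0, 0.03], [-0.03, -0.05, 0, -0.007, -0.139, 0, 0.03], [-0.04, -0.05, 0, -0.007, -0.139, 0, 0.03], [-0.05, -0.05, 0, -0.006, -0.118, 0, 0.03], [-0.05, -0.05, 0, 0, 0, 0, 0.03]]]}}

```text
time: 38.6
ee_pos: [0.4753, -0.0195, 0.2742]
eef_rot: [2.124, -2.227, -0.139]
ft_force: [0.0, -1.7, 1.6]
width: 0.0302
```

Call:
{"op": "arm_command", "data": {"commands": [[[-0.05, -0.05, 0, 0, 0, 0, 0.03], [-0.02, -0.05, 0, 0, 0, 0, 0.03], [0, -0.02, 0, 0, 0, 0, 0.03], [0, 0, 0, 0, 0, 0, 0.03]]]}}

```text
time: 39.0
ee_pos: [0.4223, -0.123, 0.2734]
eef_rot: [2.116, -2.229, -0.145]
ft_force: [-0.2, 0.9, -0.1]
width: 0.0299
```

```bash
python3 - <<'E'
from h import *
from pots import heads
import pickle
o=ctrl.get_obs();print(o["ee_pos"].round(4),o["qpos"].round(3),o["ft_force"].round(1),o["width"])
for n in("top","scene"):
    p=snap(n);pickle.dump(p,open(n+"25.pkl","wb"))
    save(p,n+"25",(220,110,440,280) if n=="top" else (200,150,480,330),3.5 if n=="top" else 2.8)
    print(n,[ (r[0].tolist()) for r in heads(p,.104,.118,(.5,.72,0,.3))])
    for r in ctrl.regions_of("plate",p)[:3]:
        P=cloud(p)[r["pixels"]];P=P[~np.isnan(P[:,0])]
        if P[:,1].mean()>.25: continue
        xl=(P-np.array([.518,.1353,0]))@np.array([.9988,-.0485,0]); yl=(P-np.array([.518,.1353,0]))@np.array([.0485,.9988,0])
        print(r["conf"],"xl",np.percentile(xl,[2,50,98]).round(4),"yl",np.percentile(yl,[1,50,99]).round(4),"z",np.percentile(P[:,2],[2,50,98]).round(4))
        A=np.c_[yl,P[:,2],np.ones(len(P))];ok=np.ones(len(P),bool)
        for _ in range(4):
            c=np.linalg.lstsq(A[ok],xl[ok],rcond=None)[0];res=xl-A@c;ok=abs(res)<.005
        print("plane xl = %.3f*yl + %.3f*z + %.4f"%tuple(c),ok.mean(), "lean deg",np.degrees(np.arctan(c[1])))
E
python3 - <<'E'
import tr
tr.edges("top25.pkl")
E
```

```text
[ 0.4223 -0.123   0.2734] [-0.278 -0.041  0.122  1.848 -0.008 -1.797] [-0.2  0.9 -0.1] 0.029940639711296384
top [[0.6536, 0.1637, 0.1108], [0.6472, 0.0901, 0.1107], [0.5757, 0.1677, 0.1106], [0.5676, 0.0857, 0.1108]]
0.92 xl [-0.0643 -0.0218  0.0149] yl [-0.0616 -0.0034  0.0548] z [0.0141 0.0865 0.1352]
plane xl = -0.001*yl + 0.601*z + -0.0734 0.9333888426311407 lean deg 31.022054441981165
0.26 xl [0.0322 0.0502 0.0695] yl [-0.067  -0.0485 -0.0269] z [0.065 0.106 0.114]
plane xl = -0.052*yl + 0.410*z + 0.0042 0.33152173913043476 lean deg 22.312236033918886
scene [[0.5717, 0.0871, 0.11], [0.6508, 0.091, 0.1097], [0.5791, 0.1688, 0.1098], [0.6566, 0.1653, 0.1101]]
0.89 xl [-0.0633  0.0099  0.02  ] yl [-0.061   0.0022  0.0767] z [0.0037 0.1162 0.1348]
plane xl = -0.007*yl + 0.584*z + -0.0570 0.7308488612836439 lean deg 30.294198714717055
top25.pkl
guideN 196 slope 0.0343 at0 0.5258 span [-0.174  0.068] z 0.0593 sd 0.003
guideF 330 slope 0.0438 at0 0.6924 span [-0.295  0.048] z 0.0589 sd 0.003
stop 134 slope 0.1654 at0 0.0974 span [0.521 0.698] z 0.1308 sd 0.0065
back 144 slope 0.0495 at0 0.7038 span [0.043 0.199] z 0.1151 sd 0.002
rail 93 slope 0.026 at0 0.4967 span [0.054 0.207] z 0.0897 sd 0.0046
lip 9 slope -0.109 at0 0.4709 span [0.054 0.173] z 0.0102 sd 0.0033
pp 0
wallN 15 slope 0.0123 at0 0.5242 span [-0.174 -0.073] z 0.0617 sd 0.0019
wallEnd 0
```

View pics/top25.png

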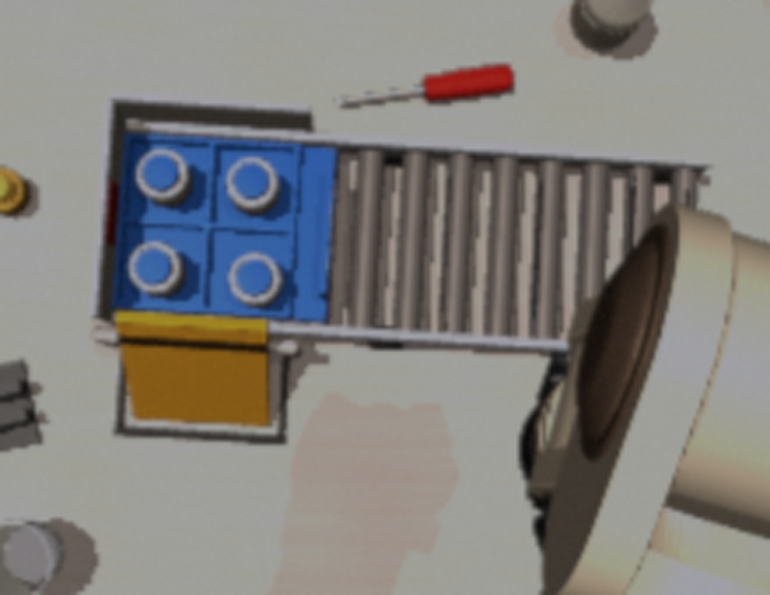

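View pics/scene25.png

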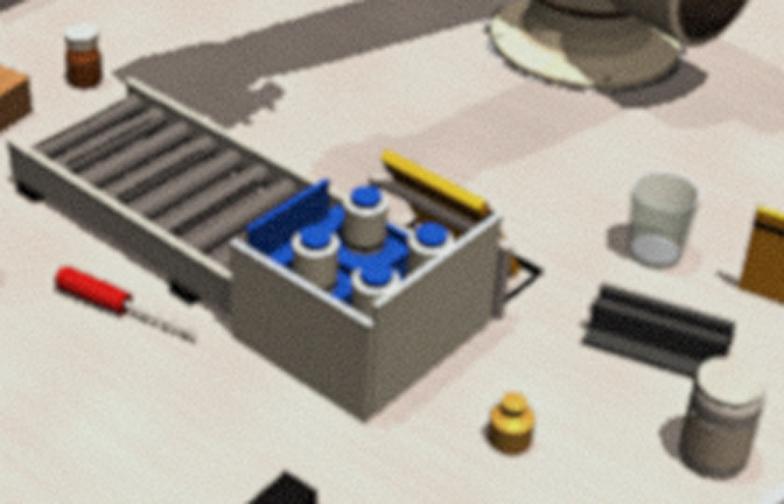

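```bash
python3 - <<'E'
from h import *
import pickle
for n in("wrist18","wrist16","top25"):
    p=pickle.load(open(n+".pkl","rb"));X=cloud(p).reshape(-1,3);X=X[~np.isnan(X[:,0])]
    M=np.array([.6165,.1353,0]);xl=(X-M)@np.array([.9988,-.0485,0]);yl=(X-M)@np.array([.0485,.9988,0]);z=X[:,2]
    b=abs(xl)<.06
    f=b&(z>.075)&(z<.115)&(yl>.045)&(yl<.09)&(abs(xl)<.02)
    w=b&(abs(z-.065)<.003)&(yl>.03)&(yl<.085)
    if f.sum()>5: print(n,"stop face yl",np.percentile(yl[f],[5,50,95]).round(4),f.sum())
    if w.sum()>5: print(n,"tray end wall top yl",np.percentile(yl[w],[2,50,98]).round(4),w.sum())
E
```

```text
wrist18 stop face yl [0.0652 0.0657 0.0669] 348
wrist18 tray end wall top yl [0.0328 0.0635 0.0673] 499
wrist16 tray end wall top yl [0.0313 0.0607 0.066 ] 635
top25 stop face yl [0.0679 0.0682 0.0685] 31
top25 tray end wall top yl [0.0351 0.0665 0.0699] 88
```

```bash
python3 -c "
from h import *
print(ctrl.hand_in())"
```

```text
the job is handed in; nothing more can be done
None
```

I finished the job and handed it in at about 39 s of robot time. All four white pots were there. I stood each in its own pocket and pressed its stopper home, pushed the tray to the end stop, then leaned the larger yellow plate on the rail.

**Last checks**
- **Stoppers:** all four heads sit at about 111 mm, the height for fully home in the tray. Each took 17–24 N at the end of the press with no further travel.
- **Tray:** the push ended with 17 N against the stop. Within about 2 mm, the cameras show the tray's end wall touching the stop face, and it had not moved when I looked again at the end.
- **Plate:** it leans about 31°, square to the rail. By my tool-pose estimate the foot is 58 mm in front of the rail axis, inside the lip.
- **Robot:** it was clear of everything at hand-in.

**What disagreed or went differently**
- **Plate centring:** it is uncertain by 2–3 mm. The top camera's depth reading put the plate 3 mm towards −y, while its spacing along the rail in the picture suggested about 3 mm the other way. I left it there.
- **One pot shifted:** after docking, one pot had moved about 7 mm inside its pocket. I saw no touch from the robot, so it was probably the announced knock. It stayed upright with its stopper home.
- **Wrist limit:** while tilting the plate high up, wrist joint 4 reached 2.278 of its 2.28 range. The tilt came out about 1° under what I asked for, so I placed the foot to suit.
- **Bystanders:** I did not measure them again at the end. In the pictures nothing looked disturbed.

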